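# Hold a belt pulley on the shaft's flat, ready for its set-screw

## Robot

A 7-joint arm with a two-finger parallel gripper is mounted at the origin on a cart in front of the work surface, level with it; the furniture and walls round the work are solid. World frame = base frame: x ahead of the robot, y to its left, z up, the work surface at z = 0. Lengths are in m, angles in rad, forces in N, time in s.
With the tool pointing down it reaches from about 0.4 to 0.875 m from the base axis. Payload 6.5 kg.
Tool frame: the origin (TCP) lies midway between the tips of the shut fingers; the grasp point (between the pads) lies 19 mm behind it (env.grip_depth is the distance from the TCP to the grasp point, in m); z points along the fingers, x is the direction in which the jaws open and shut, and the axes are right-handed (so a half turn about z gives the same grasp; the last joint's range is limited). The gripper opens to 85 mm and grips with 20 to 120 N. Pads are 22 mm wide; open, the fingers measure 114 mm over their backs; the gripper's body (76 mm by 85 mm) begins 54 mm behind the grasp point. The pads swing forward as they close: fully open they stand 13 mm farther back than shut.
Start: joints at [-1.257, 0.536, -0.004, 1.538, 0.003, 1.067, -0.071], TCP at [0.241, 0.604, 0.208] pointing down, gripper open.
Joint ranges: [-2.7, 2.7], [-0.37, 2.16], [-1.27, 1.26], [0.24, 2.4], [-1.31, 4.45], [0.19, 1.91], [-2.76, 2.76]. Speed limits (rad/s): [2.39, 2.39, 3.14, 3.14, 3.14, 3.14, 3.14].

## Interface

Orientations are given as [roll, pitch, yaw] about the fixed x, y, z axes, in that order (R = Rz(yaw) Ry(pitch) Rx(roll)).
In Python, from bench import env, viewer gives the robot as it stands.
- The arm moves only by the tool apply_moves, never from a script. Its argument "steps" is a list of rows, each an object with "grip": the closure in counts, from 0 (fully open) to 255 (shut); "slide": the shift along the tool's x, y, z in cm, a list of three; "turn": the turn about the tool's z in degrees. In form: [{"grip": grip, "slide": [tx, ty, tz], "turn": turn}, ...]. A call has 1 to 10 rows; each row shifts and turns the pose as measured when the row begins, along the tool's axes as they then stand; what a row does not reach is not made up. A row lasts 1/8 s, in which the tool goes at most 62.5 mm and 10.7 degrees, less where a joint would pass 70% of its speed; a pose out of reach is approached as far as the arm can. A call is refused whole if a number of a shift passes 6.25 or a number of a turn 10.7, either way. A call with a gripper value outside its range is refused whole. The fingers move at their own pace and stop on an object; "newtons" is the grip in N (left out, the last holds). Time passes only in rows, so rows that do not move let the fingers close. It gives the time, the measured TCP pose, the force and the opening at its end, in the units of the state.
- env.state(): the state, without advancing time (a new reading comes with each control period).
- viewer.capture(name): name is "scene" or "top" or "wrist"; returns (picture, depth): 420x560x3 uint8, red, green, blue; 420x560 float32, m along the optical axis (not along the pixel's ray), 0 where there is no reading.
- viewer.calibration(name): a dict with "mtx" (3x3 intrinsics, pixels), "distortion" ([k1, k2, p1, p2, k3] as OpenCV has them; the pictures are not rectified), "cam_to_world" (4x4, takes a point from camera to world coordinates); the wrist camera has in their place "mount" (4x4, takes a point from camera to tool coordinates, whose origin is the TCP and whose axes are the tool frame's). Camera axes: x right, y up, looking along -z (the intrinsics and any distortion apply to the point x, -y, -z); pixel columns grow to the right and rows downward; lengths in m; the calibration is good to about 2 mm. A picture is of the moment at which its call begins: read the wrist's pose just before it. calibration takes no time and is no camera call.
- env.close_job(): hands the job in, once; it reports no verdict.
The state is a dict: "time_s": time; "q": joint angles; "qd": joint speeds; "effort": joint torques, N m; "ee_pos": TCP position; "eef_rot": TCP orientation; "wrist_force": force on the tool from outside, world axes, zero at the start; "ft_torque": the same for the moment, N m; "width": finger opening in m.
Only numpy, scipy, OpenCV 4.12 (cv2) and the standard library are available. Lean on these libraries where they do the work, as an engineer would, in place of code of your own. Each camera call takes 0.05 s, during which the arm holds its last target.

## Task

The shaker's drive unit is being put back together. Turn its upright shaft, while the pulley is still off, until the milled flat faces the red index line on the open side of the yellow guard, where the hex key gets in. Then take the toothed pulley from the blue tray, lower it hub down over the shaft with its set-screw square on that flat, and finish still holding the pulley in the gripper with its top face flush with the end of the shaft, the flat still facing the line, so that the screw can be tightened; leave the other things where they are.

Things in the scene. Friction and masses are not known exactly. Their poses are not given: they have to be found in the camera images.
- shaft_end (a point): centre of the top end of the upright steel shaft, 131 mm above the bench. Shaft 16 mm thick, 50 mm long above the bearing cap, rim chamfered 2.5 mm. A flat is milled 3 mm deep over its top 42 mm (13 mm from flat to back: fingers pinching there stand 12 to 13 mm apart, else 15 to 16). Site +x: outward normal of the flat; z up. A red dab on the end face points to the flat
- shaft (a joint): turn of the shaft, rad, counter-clockwise from above; 0 = the flat faces the index line. At the start 0.5 to 1.4 off. Turns both ways against a light gear friction (0.06 N m) and stays where it is left
- index_mark (a point): middle of the red index line on the deck, 37.5 mm from the shaft's axis, 57 mm below the shaft's end. The horizontal direction from shaft_end to here is the one the flat must face; the guard is open on this side
- drive: grey drive unit, fixed; origin under its centre, below the shaft's axis; -x points to the index line. 136 x 146 mm, deck 73 mm above the bench, on it the bearing cap, 48 mm across, 8 mm high. Yellow guard walls on the three other sides rise 24 mm above the deck (34 mm below the shaft's end), at least 63 mm from the shaft's axis
- pulley_center (a point): centre, half-way up, of the loose aluminium toothed pulley, 34 mm tall, about 100 g, standing hub down in the tray. Lower 14 mm: hub, 31 mm across; upper 20 mm: toothed rim with flanges, 48 mm across, grip here from above. Through bore 18.4 mm, 2 mm chamfer below. Site +x points from the bore axis to the set-screw, z up; a red line on the top face lies over the screw
- set_screw (a point): outer end of the set-screw's head, 20.5 mm from the bore axis, 7 mm above the hub's lower face. Screw 6 mm thick; its tip stands into the bore, 6.2 mm from the axis, so the pulley slips over the shaft only with the screw over the flat (within about 0.3 rad). Let go there, it slides down until the screw meets the flat's end, 12 mm below flush
- tray: low blue parts tray, fixed, 150 x 200 x 14 mm (rim 160 x 211); origin under its centre; floor 3 mm above the bench. The pulley stands towards its -y end, the hex key lies towards its +y end
- hex_key: loose black L-shaped hex key lying in the tray, 90 mm x 25 mm, 5 mm thick; bystander, to be left alone
- timer: white twist timer, 68 mm across, 47 mm tall, origin under its centre; bystander behind the work
- steel_cup: open metal cup, 73 mm across, 90 mm tall, origin under its centre; bystander behind the tray
- vial: small grey bottle with a white cap, 37 mm across, 85 mm tall, origin under its centre; bystander behind the tray
Mind the look-alikes: they are no part of the job. Leave any purple look-alike of the part that bears pulley_center alone.

How it is judged:
On the way:
1. the flat faces the index line (within 0.14 rad) while the pulley is still off the shaft (value of joint shaft between -0.14 and 0.14 rad and horizontal distance between pulley_center and shaft_end above 0.05 m), for 0.2 s.
At the end, for the whole second after the job is handed in: Pulley on the shaft, hub down, upright (0.1 rad), centred (3 mm), top flush with the shaft's end (4 mm), set-screw on the flat and square to it (0.17 rad), flat facing the index line (0.17 rad), at rest and held there by the fingers (over 2 N); let go, it would slide 12 mm lower (value of joint shaft between -0.17 and 0.17 rad and horizontal distance between pulley_center and shaft_end below 0.003 m and z of pulley_center in the frame of shaft_end between -0.021 and -0.013 m and x of set_screw in the frame of shaft_end above 0.015 m and z of set_screw in the frame of shaft_end below -0.02 m and angle between the x axis of pulley_center and the x axis of shaft_end, either way round below 0.17 rad and angle between pulley_center's own z axis and vertical below 0.1 rad and contact force between the fingers and pulley above 2 N and linear speed of pulley below 0.02 m/s); the arm keeps its last pose, push and grip.
It fails at once if the timer, cup or small bottle is pushed 30 mm away or the hex key 30 mm (distance of any of timer, steel_cup, vial, hex_key from where it was at the start of the episode above 0.03 m).
It also fails if it takes over 58 s, if anything falls off the work surface, if the arm or the gripper's body presses on something with over 40 N, if the wrist force passes 120 N, or if a joint passes its speed limit or range.

## Working session

There is one attempt and no reset: what is moved stays moved. The work goes in short steps, Python scripts to look and compute and a tool call to move; the robot and the scene stay as the last step left them, time stands still between calls to the robot, and variables do not carry over. Pictures are saved under pics/ and viewed, and the job is handed in when it is done.

Besides the shell and the picture viewer there is one more tool, called after "Request:" as name([rows], argument=value, ...), one row to a line, values as JSON. apply_moves: Moves the arm, as the interface text tells. Its arguments: {"type":"object","properties":{"steps":{"type":"array"},"newtons":{"type":"number"}},"required":["steps"]}

```bash
ls; mkdir -p pics; python3 - <<'E'
from bench import env, viewer
import cv2, numpy as np
print(env.state(), env.grip_depth)
for n in ["scene","top","wrist"]:
    im,d=viewer.capture(n); np.savez(f"pics/{n}0.npz",im=im,d=d)
    cv2.imwrite(f"pics/{n}0.png",im[:,:,::-1]); print(n,viewer.calibration(n))
E
```

```text
pics
{'time_s': 0.0, 'q': array([-1.25718466,  0.53718564, -0.00443771,  1.53890384,  0.0026097 ,
        1.06729217, -0.07121491]), 'qd': array([-9.01615152e-05, -2.40674858e-03, -7.53919082e-04, -3.52837564e-04,
       -1.04656901e-03, -1.06755190e-03, -1.99559670e-03]), 'effort': array([-6.02078926e-04, -5.83402240e+01,  1.04846522e+00, -2.59096920e+01,
        1.23824205e-02,  9.57527664e-03,  1.29703864e-05]), 'ee_pos': array([0.24075285, 0.60302584, 0.20718855]), 'eef_rot': array([3.14145308e+00, 1.77781619e-03, 1.19104554e+00]), 'wrist_force': array([0.4326165 , 0.15498474, 0.44027686]), 'ft_torque': array([0.05002295, 0.07227829, 0.02889779]), 'width': 0.08563777795081651} 0.0187
scene {'mtx': array([[459.77765769,   0.        , 280.20176277],
       [  0.        , 459.77765769, 208.15493148],
       [  0.        ,   0.        ,   1.        ]]), 'distortion': array([-0.05403758,  0.        ,  0.        ,  0.        ,  0.        ]), 'cam_to_world': array([[ 0.49988669,  0.38599719, -0.77531894, -0.17538167],
       [-0.86602759,  0.21195542, -0.45284779, -0.56167595],
       [
[... 540 characters left out ...]
1,  0.97966405,  1.18102494],
       [ 0.        ,  0.        ,  0.        ,  1.        ]])}
wrist {'mtx': array([[342.46068266,   0.        , 274.48017907],
       [  0.        , 342.46068266, 212.71256603],
       [  0.        ,   0.        ,   1.        ]]), 'distortion': array([-0.08802875,  0.        ,  0.        ,  0.        ,  0.        ]), 'mount': array([[ 9.99999575e-01, -2.53799153e-04,  8.86104782e-04,
         4.96985326e-04],
       [ 4.75922222e-05, -9.45844728e-01, -3.24619388e-01,
        -8.24947752e-02],
       [ 9.20505663e-04,  3.24619293e-01, -9.45844315e-01,
        -1.65864834e-01],
       [ 0.00000000e+00,  0.00000000e+00,  0.00000000e+00,
         1.00000000e+00]])}
```

View pics/scene0.png

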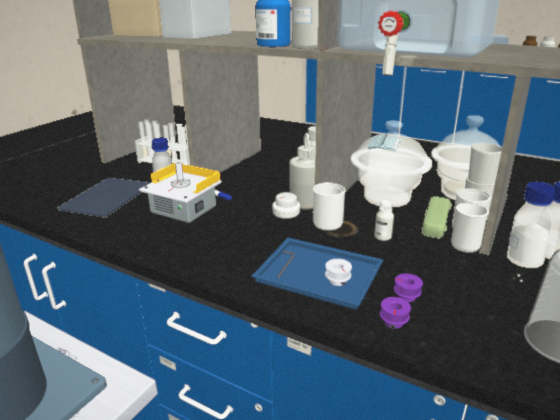

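View pics/top0.png

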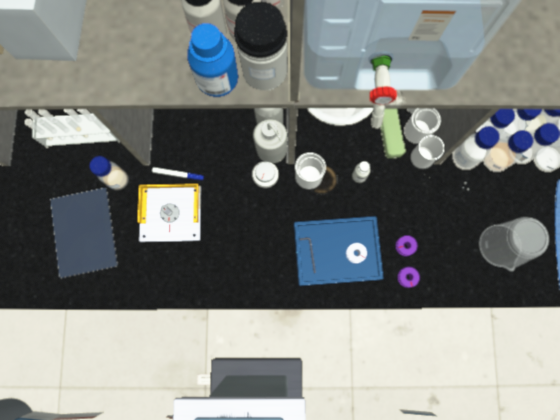

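View pics/wrist0.png

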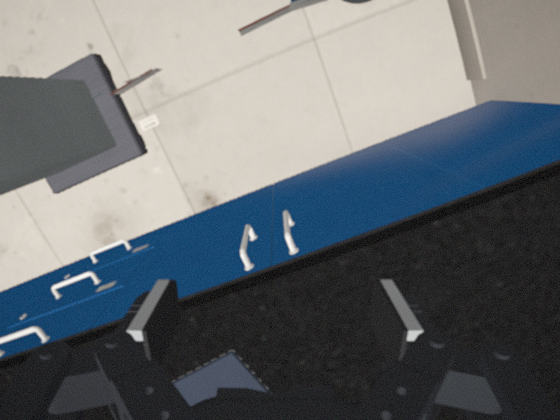

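The top view shows the drive at about (170,213) with its index line at (170,228). The white pulley stands in the tray at (356,253). Purple look-alikes are at (406,245) and (408,277), outside the tray, and will be left alone.

```bash
cat > h.py <<'E'
import numpy as np, cv2
from bench import env, viewer
from scipy.spatial.transform import Rotation as R
def T_tool(s):
    T=np.eye(4); T[:3,:3]=R.from_euler('xyz',s['eef_rot']).as_matrix(); T[:3,3]=s['ee_pos']; return T
def cap(name):
    s=env.state(); c=viewer.calibration(name)
    im,d=viewer.capture(name)
    c2w=c['cam_to_world'] if 'cam_to_world' in c else T_tool(s)@c['mount']
    return im,d,c,c2w
def ray(px,c,c2w):
    p=cv2.undistortPoints(np.array(px,float).reshape(-1,1,2),c['mtx'],c['distortion']).reshape(-1,2)
    v=np.c_[p[:,0],-p[:,1],-np.ones(len(p))]
    return c2w[:3,3], v@c2w[:3,:3].T
def onplane(px,z,c,c2w):
    o,v=ray(px,c,c2w); return o+v*((z-o[2])/v[:,2])[:,None]
def proj(P,c,c2w):
    P=np.atleast_2d(P); q=(P-c2w[:3,3])@c2w[:3,:3]; q=q*[1,-1,-1]
    return cv2.projectPoints(q,np.zeros(3),np.zeros(3),c['mtx'],c['distortion'])[0].reshape(-1,2)
def save(im,name,box=None,k=1):
    if box: x0,y0,x1,y1=box; im=im[y0:y1,x0:x1]
    im=cv2.resize(im,None,fx=k,fy=k,interpolation=cv2.INTER_CUBIC)
    cv2.imwrite(f'pics/{name}.png',im[:,:,::-1])
E
python3 - <<'E'
from h import *
im=np.load('pics/top0.npz')['im'];c=viewer.calibration('top');w=c['cam_to_world']
print('deck corners z.073?',onplane([[139,184],[201,184],[201,242],[139,242]],.073,c,w))
print('shaft top',onplane([[170,211]],.131,c,w),'cap',onplane([[170,213]],.081,c,w),'idx',onplane([[170,228]],.074,c,w))
print('pulley',onplane([[356,253]],.037,c,w))
save(im,'t_drive',(130,170,210,250),6); save(im,'t_pul',(290,210,430,295),5)
im=np.load('pics/scene0.npz')['im'];save(im,'s_drive',(130,140,230,225),6)
E
```

```text
deck corners z.073? [[0.66964561 0.24840529 0.073     ]
 [0.66870525 0.09376624 0.073     ]
 [0.5236357  0.08928207 0.073     ]
 [0.52425596 0.23997709 0.073     ]]
shaft top [[0.588483   0.15330403 0.131     ]] cap [[0.59398533 0.16564158 0.081     ]] idx [[0.55815941 0.16575435 0.074     ]]
pulley [[ 0.49908449 -0.29046227  0.037     ]]
```

View pics/t_drive.png

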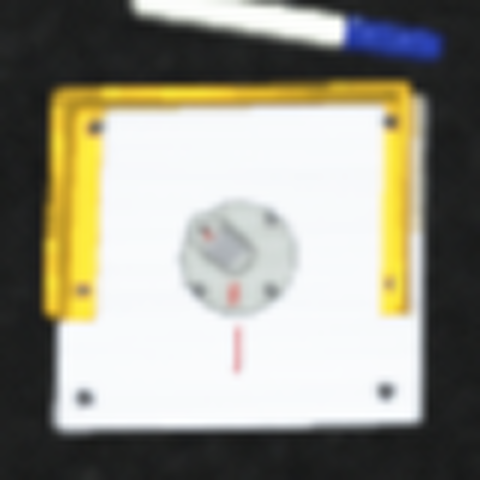

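View pics/t_pul.png

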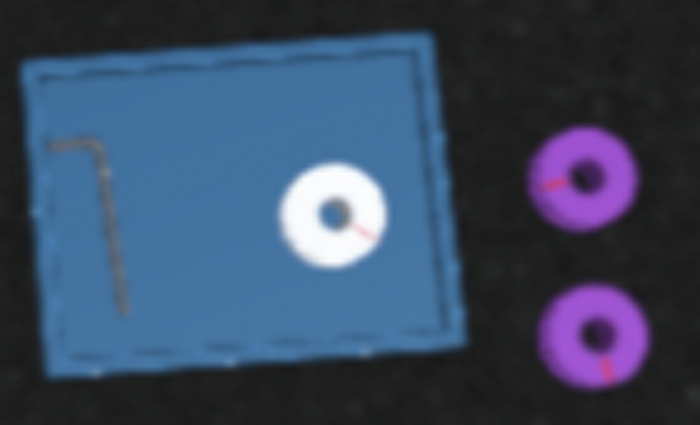

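View pics/s_drive.png

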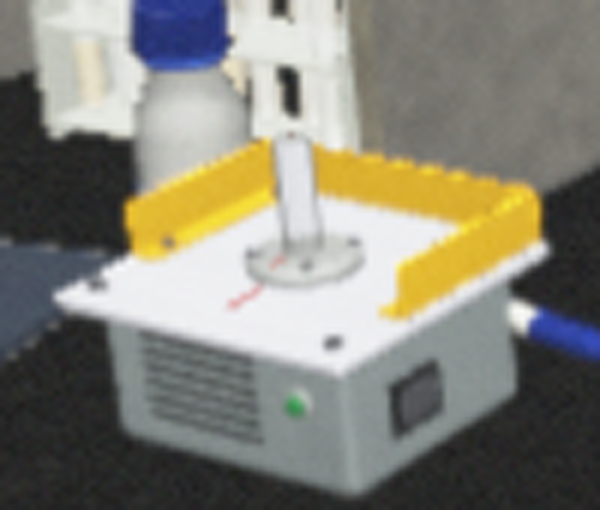

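Flat's dab points roughly to +y in the top view. I'll move over the shaft for a close wrist view.

Request:
apply_moves([
  {"grip":0,"slide":[-2.8,4.9,-0.5],"turn":0},
  {"grip":0,"slide":[-2.8,4.9,-0.5],"turn":0},
  {"grip":0,"slide":[-2.8,4.9,-0.5],"turn":0},
  {"grip":0,"slide":[-2.8,4.9,-0.5],"turn":0},
  {"grip":0,"slide":[-2.8,4.9,-0.5],"turn":0},
  {"grip":0,"slide":[-2.8,4.9,-0.5],"turn":0},
  {"grip":0,"slide":[-2.8,4.9,-0.5],"turn":0},
  {"grip":0,"slide":[-2.8,4.9,-0.5],"turn":0},
  {"grip":0,"slide":[-2.8,4.9,-0.5],"turn":0},
  {"grip":0,"slide":[-2.8,4.9,-0.5],"turn":0},
])

```text
time_s: 1.4
ee_pos: [0.599, 0.1534, 0.2557]
eef_rot: [-3.138, 0.003, 1.203]
wrist_force: [0.4, 0.5, 0.7]
width: 0.0853
```

```bash
python3 - <<'E'
from h import *
im,d,c,w=cap('wrist'); np.savez('pics/w1.npz',im=im,d=d,w=w); save(im,'w1'); print(env.state()['q'],env.state()['ee_pos'],env.state()['eef_rot'])
print(proj([[.589,.1575,.131]],c,w))
E
```

```text
[-0.43670789  0.44414374  0.17705771  1.5748933  -0.07612474  1.13156182
  0.94832222] [0.60415887 0.14347267 0.25648358] [3.1388374  0.00654362 1.19228055]
[[274.87125739 182.79167003]]
```

View pics/w1.png

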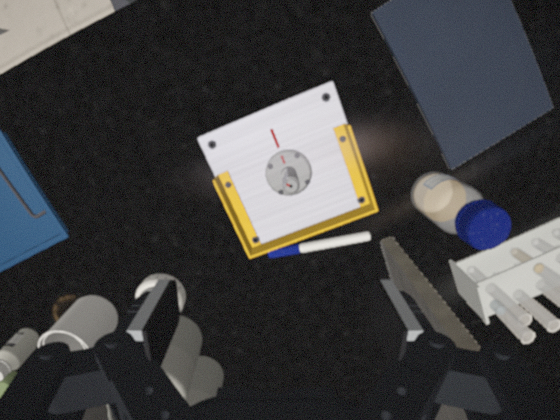

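```bash
python3 - <<'E'
from h import *
z=np.load('pics/w1.npz'); save(z['im'],'w1c',(255,120,325,205),7)
d=z['d']; print(np.round(d[170:200:2,278:302:2],3))
E
```

```text
[[0.345 0.346 0.34  0.337 0.33  0.324 0.324 0.326 0.331 0.346 0.344 0.345]
 [0.345 0.344 0.338 0.336 0.324 0.315 0.314 0.314 0.32  0.333 0.345 0.345]
 [0.346 0.347 0.338 0.335 0.318 0.306 0.307 0.308 0.31  0.318 0.346 0.346]
 [0.348 0.347 0.341 0.326 0.313 0.299 0.299 0.298 0.301 0.306 0.347 0.346]
 [0.348 0.348 0.338 0.322 0.307 0.298 0.298 0.298 0.299 0.3   0.316 0.347]
 [0.349 0.349 0.331 0.315 0.3   0.298 0.298 0.297 0.297 0.298 0.3   0.348]
 [0.349 0.35  0.325 0.31  0.299 0.298 0.297 0.298 0.298 0.299 0.3   0.35 ]
 [0.349 0.349 0.351 0.303 0.298 0.299 0.299 0.298 0.299 0.299 0.3   0.35 ]
 [0.35  0.352 0.351 0.301 0.299 0.299 0.3   0.299 0.299 0.299 0.3   0.35 ]
 [0.353 0.351 0.351 0.3   0.301 0.3   0.299 0.301 0.299 0.301 0.302 0.351]
 [0.353 0.35  0.349 0.303 0.301 0.299 0.3   0.3   0.301 0.303 0.352 0.352]
 [0.351 0.351 0.351 0.352 0.303 0.303 0.302 0.302 0.302 0.352 0.355 0.361]
 [0.361 0.353 0.356 0.356 0.354 0.355 0.355 0.355 0.355 0.362 0.361 0.361]
 [0.362 0.364 0.363 0.362 0.363 0.362 0.363 0.363 0.361 0.361 0.362 0.361]
 [0.362 0.363 0.362 0.363 0.363 0.364 0.364 0.363 0.362 0.363 0.363 0.363]]
```

View pics/w1c.png

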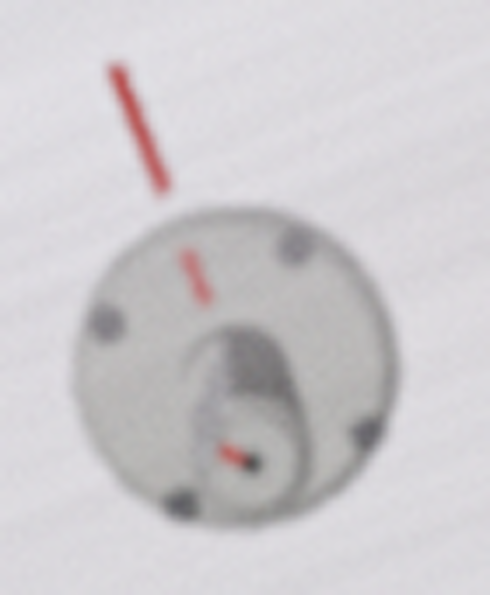

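```bash
cat > shaft.py <<'E'
from h import *
import sys
def measure(tag):
    im,d,c,w=cap('wrist'); 
    s=env.state(); np.savez(f'pics/{tag}.npz',im=im,d=d,w=w)
    hsv=cv2.cvtColor(im,cv2.COLOR_RGB2HSV)
    red=(((hsv[...,0]<8)|(hsv[...,0]>170))&(hsv[...,1]>90)&(hsv[...,2]>60))
    # all depth points -> world
    vv,uu=np.nonzero(d>0); o,v=ray(np.c_[uu,vv],c,w); P=o+v*d[vv,uu][:,None]
    # approx shaft: z .122-.145 and near
    m=(P[:,2]>.120)&(P[:,2]<.145)&(np.hypot(P[:,0]-.595,P[:,1]-.16)<.035)
    print('tcp',s['ee_pos'],s['eef_rot'],'end pts',m.sum(),P[m].mean(0))
    top=np.zeros(d.shape,bool); top[vv[m],uu[m]]=1
    # red near the drive
    n,lab,st,cen=cv2.connectedComponentsWithStats(red.astype(np.uint8))
    for i in range(1,n):
        Q=onplane([cen[i]],.074,c,w)[0]
        if st[i,4]>=2 and np.hypot(Q[0]-.57,Q[1]-.16)<.09:
            ys,xs=np.nonzero(lab==i); zz=.131 if top[ys,xs].mean()>.4 else .0735
            Q=onplane(np.c_[xs,ys],zz,c,w)
            print('red',st[i,4],cen[i].round(1),'z',zz,Q.mean(0).round(4))
    return im,d,c,w,P[m]
if __name__=='__main__': measure(sys.argv[1])
E
python3 shaft.py w2
```

```text
tcp [0.60215634 0.14632985 0.2560602 ] [3.14064786 0.00594148 1.19145814] end pts 257 [0.59554977 0.17010545 0.12956232]
red 25 [281.8 127.6] z 0.0735 [0.5582 0.1686 0.0735]
```

Request:
apply_moves([
  {"grip":0,"slide":[2.0,-1.5,1.5],"turn":0},
  {"grip":0,"slide":[0,0,2],"turn":10},
  {"grip":0,"slide":[0,0,2],"turn":10},
  {"grip":0,"slide":[0,0,0],"turn":3},
  {"grip":0,"slide":[0,0,0],"turn":0},
  {"grip":0,"slide":[0,0,0],"turn":0},
])

```text
time_s: 2.25
ee_pos: [0.5945, 0.1698, 0.1977]
eef_rot: [3.139, 0.007, 0.775]
wrist_force: [1.7, 0.7, 0.0]
width: 0.0855
```

```bash
python3 shaft.py w3; python3 - <<'E'
from h import *
z=np.load('pics/w3.npz'); save(z['im'],'w3c',(215,120,345,240),6)
E
```

```text
tcp [0.59463491 0.1698017  0.19783288] [3.1393112  0.00714808 0.77524019] end pts 371 [0.59579495 0.17138886 0.12933355]
red 29 [244.2 167.2] z 0.0735 [0.559  0.1686 0.0735]
red 16 [262.4 186.5] z 0.0735 [0.5819 0.1672 0.0735]
red 7 [272.3 218.6] z 0.131 [0.5948 0.1676 0.131 ]
```

View pics/w3c.png

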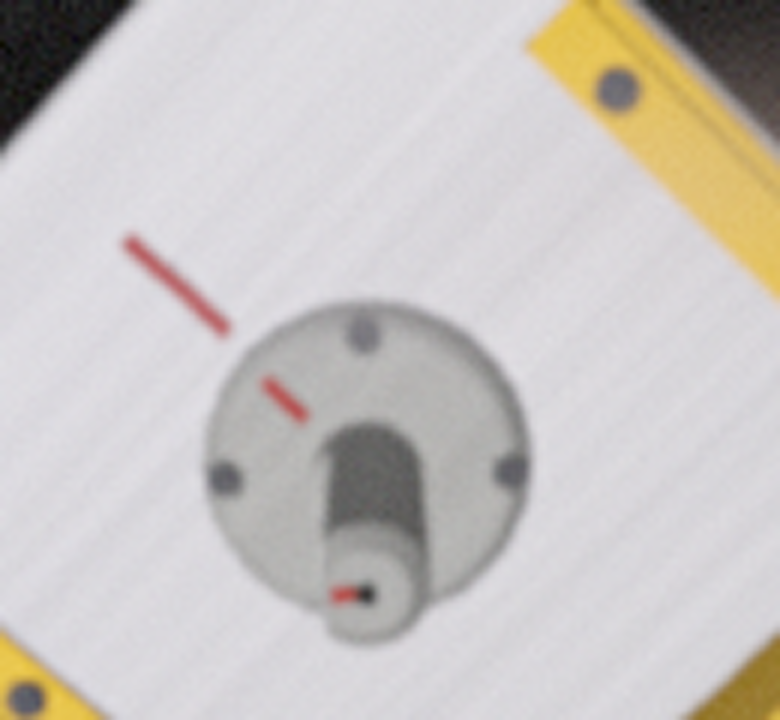

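```bash
python3 - <<'E'
from h import *
z=np.load('pics/w3.npz');w=z['w'];c=viewer.calibration('wrist')
C=onplane([[276.2,219]],.131,c,w)[0];D=onplane([[271.5,218.7]],.131,c,w)[0]
A=onplane([[215+126/6,120+240/6],[215+228/6,120+332/6]],.0735,c,w);B=onplane([[215+268/6,120+382/6],[215+304/6,120+420/6]],.0815,c,w)
cap=onplane([[215+367/6,120+460/6]],.081,c,w)
print(C,'flat yaw',np.degrees(np.arctan2(*(D-C)[[1,0]])))
print(A,B,cap); a=A[0]-A[1]; print('idx yaw',np.degrees(np.arctan2(a[1],a[0])), np.degrees(np.arctan2(*(A.mean(0)-C)[[1,0]])))
# deck edge yaw / tool offset
T=T_tool(env.state()); print('target in tool', (C-T[:3,3])@T[:3,:3], env.state()['q'])
E
```

```text
[0.59706959 0.16935184 0.131     ] flat yaw -139.28799195314298
[[0.5496648  0.16830647 0.0735    ]
 [0.56923214 0.16874634 0.0735    ]] [[0.57735049 0.16916922 0.0815    ]
 [0.58483226 0.16873646 0.0815    ]] [[0.59545795 0.17068771 0.081     ]]
idx yaw -178.71222064450146 -178.7430883187387
target in tool [0.00190182 0.00187285 0.06682544] [-0.53067064  0.5029479   0.24697067  1.64342726 -0.13278438  1.01749927
  0.53268296]
```

Request:
apply_moves([
  {"grip":0,"slide":[0.15,0.15,3],"turn":0},
  {"grip":0,"slide":[0,0,3],"turn":0},
  {"grip":0,"slide":[0,0,2.5],"turn":0},
  {"grip":0,"slide":[0,0,1],"turn":0},
  {"grip":0,"slide":[0,0,0],"turn":0},
  {"grip":0,"slide":[0,0,0],"turn":0},
])

```text
time_s: 3.05
ee_pos: [0.5995, 0.1701, 0.1039]
eef_rot: [3.137, 0.0, 0.778]
wrist_force: [0.4, 0.0, 0.1]
width: 0.0855
```

```bash
python3 - <<'E'
from h import *
im,d,c,w=cap('wrist'); save(im,'w4',(120,150,440,420),2.4); print(env.state()['ee_pos'],env.state()['eef_rot'],proj([[.597,.1694,.131]],c,w))
E
```

```text
[0.59960684 0.17018568 0.10401401] [3.13701086e+00 2.06529884e-04 7.78313631e-01] [[267.59612642 282.26688438]]
```

View pics/w4.png

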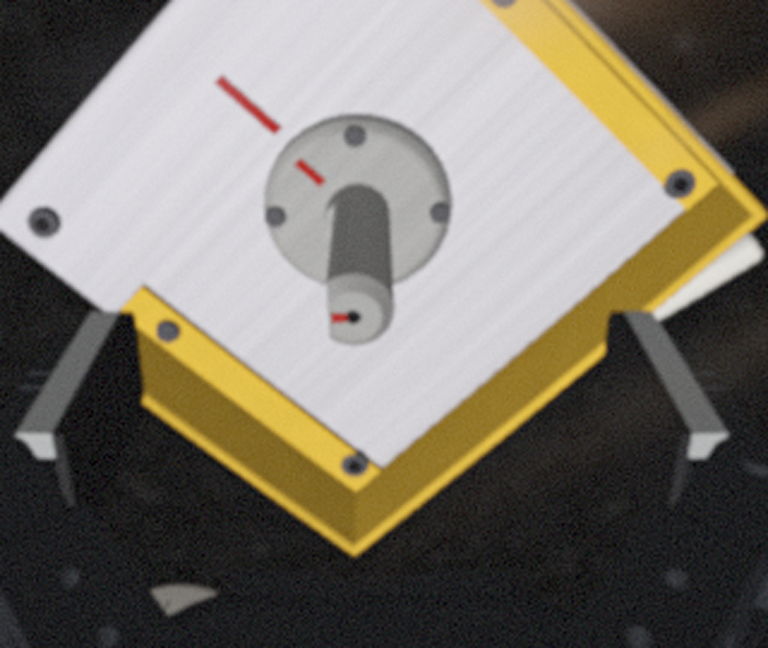

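Request:
apply_moves([
  {"grip":0,"slide":[-0.25,-0.1,0.7],"turn":0},
  {"grip":0,"slide":[-0.1,0,0.2],"turn":0},
  {"grip":120,"slide":[0,0,0],"turn":0},
  {"grip":200,"slide":[0,0,0],"turn":0},
  {"grip":230,"slide":[0,0,0],"turn":0},
  {"grip":255,"slide":[0,0,0],"turn":0},
  {"grip":255,"slide":[0,0,0],"turn":0},
  {"grip":255,"slide":[0,0,0],"turn":0},
], newtons=25)

```text
time_s: 4.1
ee_pos: [0.5977, 0.1691, 0.0962]
eef_rot: [3.136, -0.003, 0.779]
wrist_force: [-0.3, -0.3, 0.4]
width: 0.0115
```

Request:
apply_moves([
  {"grip":255,"slide":[0,0,0],"turn":8},
  {"grip":255,"slide":[0,0,0],"turn":8},
  {"grip":255,"slide":[0,0,0],"turn":8},
  {"grip":255,"slide":[0,0,0],"turn":8},
  {"grip":255,"slide":[0,0,0],"turn":8},
  {"grip":255,"slide":[0,0,0],"turn":0},
  {"grip":255,"slide":[0,0,0],"turn":0},
])

```text
time_s: 4.97
ee_pos: [0.5968, 0.1677, 0.0961]
eef_rot: [3.138, -0.004, 0.062]
wrist_force: [0.6, -0.2, -0.5]
width: 0.0117
```

Request:
apply_moves([
  {"grip":255,"slide":[0,0,0],"turn":2.3},
  {"grip":255,"slide":[0,0,0],"turn":0},
  {"grip":120,"slide":[0,0,0],"turn":0},
  {"grip":0,"slide":[0,0,0],"turn":0},
  {"grip":0,"slide":[0,0,0],"turn":0},
  {"grip":0,"slide":[0,0,0],"turn":0},
  {"grip":0,"slide":[0,0,-3],"turn":0},
  {"grip":0,"slide":[0,0,-4],"turn":0},
  {"grip":0,"slide":[0,0,0],"turn":0},
  {"grip":0,"slide":[0,0,0],"turn":0},
])

```text
time_s: 6.22
ee_pos: [0.5955, 0.1676, 0.167]
eef_rot: [3.138, -0.002, 0.023]
wrist_force: [-0.4, -0.0, -0.2]
width: 0.0853
```

```bash
python3 shaft.py w5; python3 - <<'E'
from h import *
z=np.load('pics/w5.npz'); save(z['im'],'w5c',(205,130,335,250),6)
E
```

```text
tcp [0.59579808 0.16764681 0.16712895] [ 3.13783755e+00 -2.36732917e-03  2.25870861e-02] end pts 483 [0.59731398 0.17139062 0.12944793]
red 46 [227.  203.5] z 0.0735 [0.5591 0.1687 0.0735]
red 27 [253.3 207. ] z 0.0735 [0.5801 0.1662 0.0735]
red 9 [269.8 231.4] z 0.131 [0.5938 0.1691 0.131 ]
```

View pics/w5c.png

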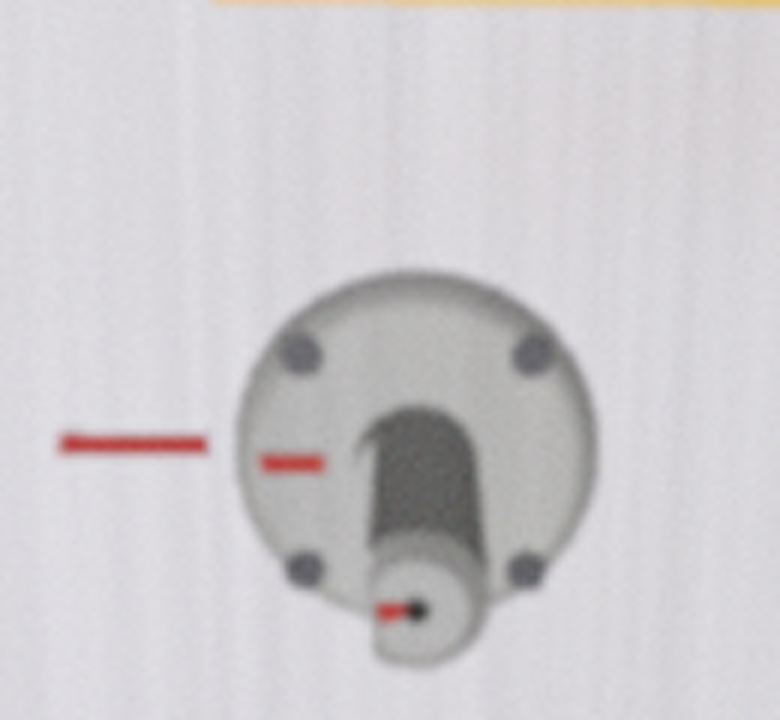

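```bash
python3 - <<'E'
from h import *
z=np.load('pics/w5.npz');w=z['w'];c=viewer.calibration('wrist')
print(onplane([[274.5,231.7]],.131,c,w))
im=np.load('pics/top0.npz')['im'];c=viewer.calibration('top');w=c['cam_to_world']
C=onplane([[290+333.5/5,210+216/5]],.037,c,w)[0];D=onplane([[290+366/5,210+233/5]],.037,c,w)[0]
print(C,np.degrees(np.arctan2(*(D-C)[[1,0]])))
E
```

```text
[[0.59680054 0.16900528 0.131     ]]
[ 0.49857445 -0.29218921  0.037     ] -118.37000101988373
```

Request:
apply_moves([
  {"grip":0,"slide":[0,0,-4],"turn":0},
  {"grip":0,"slide":[-1.2,5.1,0],"turn":0},
  {"grip":0,"slide":[-1.2,5.1,0],"turn":0},
  {"grip":0,"slide":[-1.2,5.1,0],"turn":0},
  {"grip":0,"slide":[-1.2,5.1,0],"turn":0},
  {"grip":0,"slide":[-1.2,5.1,0],"turn":0},
  {"grip":0,"slide":[-1.2,5.1,0],"turn":0},
  {"grip":0,"slide":[-1.2,5.1,0],"turn":0},
  {"grip":0,"slide":[-1.2,5.1,0],"turn":0},
  {"grip":0,"slide":[-1.2,5.1,0],"turn":0},
])

```text
time_s: 7.52
ee_pos: [0.4938, -0.3012, 0.201]
eef_rot: [3.139, 0.011, 0.034]
wrist_force: [0.5, 0.6, 0.2]
width: 0.0852
```

Request:
apply_moves([
  {"grip":0,"slide":[0,0,0],"turn":-10},
  {"grip":0,"slide":[0,0,3],"turn":-10},
  {"grip":0,"slide":[0,0,3],"turn":-8},
  {"grip":0,"slide":[0,0,1.5],"turn":0},
  {"grip":0,"slide":[0,0,0],"turn":0},
  {"grip":0,"slide":[0,0,0],"turn":0},
])

```text
time_s: 8.28
ee_pos: [0.4883, -0.3077, 0.121]
eef_rot: [-3.138, 0.016, 0.522]
wrist_force: [0.6, -0.6, 0.5]
width: 0.0854
```

```bash
python3 - <<'E'
from h import *
im,d,c,w=cap('wrist'); np.savez('pics/w6.npz',im=im,d=d,w=w);s=env.state(); print(s['ee_pos'],s['eef_rot'],s['q']); save(im,'w6'); print(proj([[.4986,-.2922,.037]],c,w))
E
```

```text
[ 0.48831159 -0.3076544   0.12110138] [-3.1378354   0.01598355  0.52237364] [ 0.17395756  0.55654376  0.41023387  1.81510647 -0.27093281  0.8379711
  1.23610673]
[[296.92567486 199.32187956]]
```

View pics/w6.png

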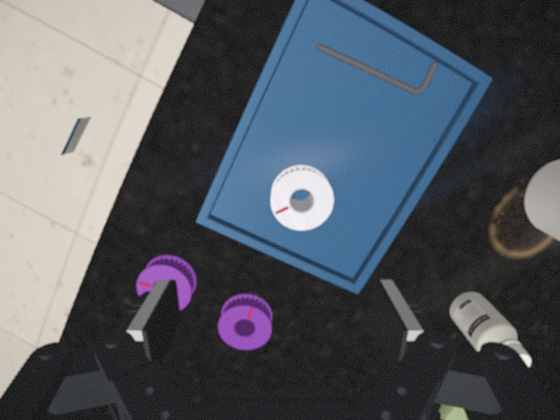

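Candidates in this view: the white pulley at (302,200), standing in the blue tray with a red line, and purple look-alikes at (165,285) and (245,322), outside the tray. The white one fits the description, and I'll confirm it in a crop.

```bash
cat > pul.py <<'E'
from h import *
def pul(tag,z=.037):
    D=np.load(f'pics/{tag}.npz');im=D['im'];w=D['w'];c=viewer.calibration('wrist')
    hsv=cv2.cvtColor(im,cv2.COLOR_RGB2HSV)
    red=(((hsv[...,0]<10)|(hsv[...,0]>168))&(hsv[...,1]>60)&(hsv[...,2]>60)).astype(np.uint8)
    return im,hsv,red,c,w
if __name__=='__main__':
    im,hsv,red,c,w=pul('w6')
    wh=((hsv[...,1]<45)&(hsv[...,2]>150)).astype(np.uint8)
    wh=cv2.morphologyEx(wh,cv2.MORPH_CLOSE,np.ones((3,3)))
    n,lab=cv2.connectedComponents(wh); m=(lab==lab[215,320]).astype(np.uint8)
    cs,h=cv2.findContours(m,cv2.RETR_CCOMP,cv2.CHAIN_APPROX_NONE)
    for cc,hh in zip(cs,h[0]):
        if len(cc)>15:
            e=cv2.fitEllipse(cc); print('hole' if hh[3]>=0 else 'outer',len(cc),e, onplane([e[0]],.037,c,w)[0])
    ys,xs=np.nonzero(red[195:230,265:300]); ys+=195;xs+=265
    Q=onplane(np.c_[xs,ys],.037,c,w); print('red',len(xs),xs.mean(),ys.mean(),Q.mean(0))
    save(im,'w6c',(255,150,350,245),6)
E
python3 pul.py
```

```text
outer 185 ((301.21368408203125, 197.51661682128906), (63.46475601196289, 66.09917449951172), 169.47361755371094) [ 0.50067576 -0.28933574  0.037     ]
hole 64 ((300.5479736328125, 199.6815185546875), (20.955028533935547, 22.3211612701416), 1.3394278287887573) [ 0.50112957 -0.29105653  0.037     ]
red 31 281.64516129032256 209.80645161290323 [ 0.49278872 -0.30531599  0.037     ]
```

View pics/w6c.png

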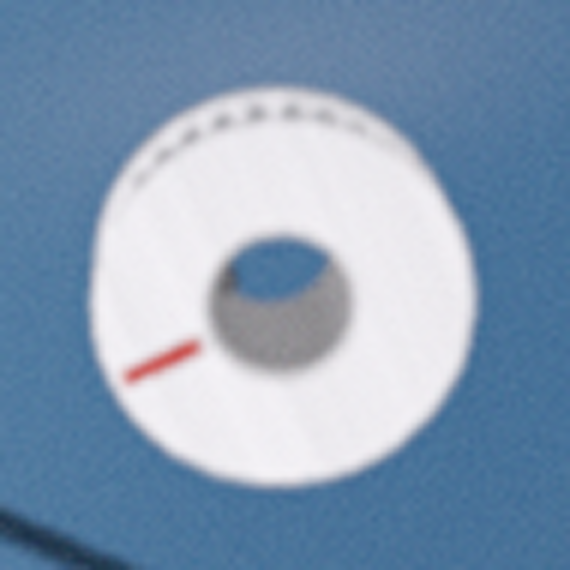

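The crop confirms the white pulley in the tray. Its bore is at crop (281,302) and the red line runs to (126,379).

```bash
python3 - <<'E'
from h import *
D=np.load('pics/w6.npz');w=D['w'];c=viewer.calibration('wrist')
f=lambda u,v:onplane([[255+u/6,150+v/6]],.037,c,w)[0]
C=f(281,302);a=f(197,347);b=f(126,379)
y=lambda d:np.degrees(np.arctan2(d[1],d[0]))
print(C,y(b-a),y(b-C),np.hypot(*(b-C)[:2]))
T=T_tool(env.state());print(((C-T[:3,3])@T[:3,:3])*100)
E
```

```text
[ 0.5022443  -0.29100628  0.037     ] -124.34388538921175 -122.12249679222687 0.022266671519555477
[ 2.17225777 -0.71615354  8.37923892]
```

Request:
apply_moves([
  {"grip":0,"slide":[2.2,-0.7,2],"turn":0},
  {"grip":0,"slide":[0,0,2],"turn":0},
  {"grip":0,"slide":[0,0,1.5],"turn":0},
  {"grip":0,"slide":[0,0,0],"turn":0},
  {"grip":0,"slide":[0,0,0],"turn":0},
])

```text
time_s: 8.95
ee_pos: [0.5088, -0.2857, 0.0633]
eef_rot: [-3.139, 0.012, 0.525]
wrist_force: [1.0, -0.1, 0.6]
width: 0.0856
```

```bash
python3 - <<'E'
from h import *
im,d,c,w=cap('wrist'); np.savez('pics/w7.npz',im=im,d=d,w=w);s=env.state(); print(s['ee_pos'],s['eef_rot']); save(im,'w7',(120,150,440,420),2.4)
T=T_tool(s);print((([.5022,-.2910,.037]-T[:3,3])@T[:3,:3])*100, proj([[.5022,-.2910,.037]],c,w), proj([T[:3,3]+T[:3,:3]@[0,0,.03]],c,w))
E
```

```text
[ 0.50872643 -0.28561207  0.06333892] [-3.13908916  0.01182684  0.52496014]
[-0.80358421  0.14576854  2.64322357] [[259.68882752 241.0031194 ]] [[272.85448792 236.53437234]]
```

View pics/w7.png

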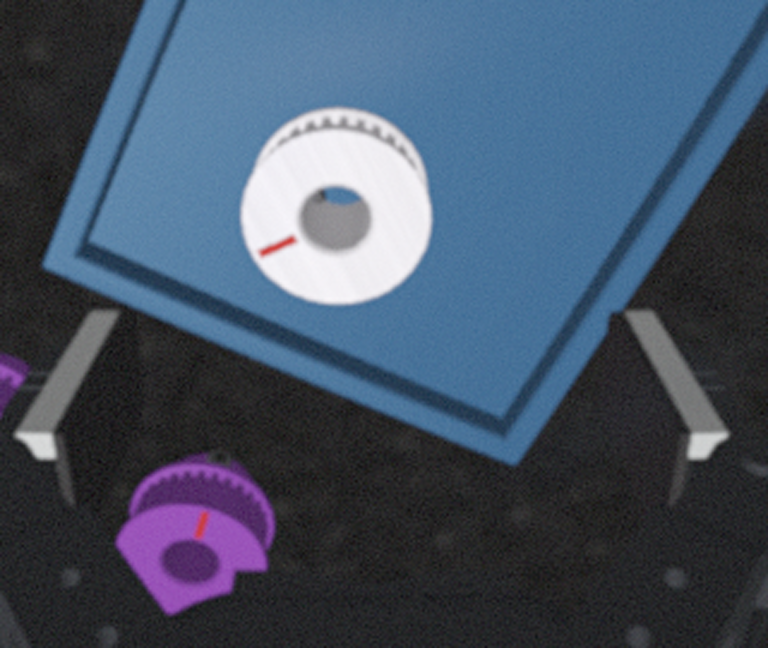

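Request:
apply_moves([
  {"grip":0,"slide":[-0.75,0.15,1.5],"turn":0},
  {"grip":0,"slide":[0,0,1.5],"turn":0},
  {"grip":0,"slide":[0,0,1],"turn":0},
  {"grip":0,"slide":[0,0,0],"turn":0},
  {"grip":0,"slide":[0,0,0],"turn":0},
])

```text
time_s: 9.62
ee_pos: [0.502, -0.292, 0.021]
eef_rot: [-3.14, 0.012, 0.524]
wrist_force: [0.1, -0.2, 0.3]
width: 0.0856
```

```bash
python3 - <<'E'
from h import *
s=env.state(); T=T_tool(s);print(s['ee_pos'],s['eef_rot'],(([.5022,-.2910,.037]-T[:3,3])@T[:3,:3])*100)
E
```

```text
[ 0.50196482 -0.29195812  0.02100319] [-3.13977458  0.01157792  0.52351755] [ 0.04974243 -0.07413184 -1.6002316 ]
```

Request:
apply_moves([
  {"grip":0,"slide":[0,-0.05,0.7],"turn":0},
  {"grip":60,"slide":[0,0,0],"turn":0},
  {"grip":100,"slide":[0,0,0],"turn":0},
  {"grip":140,"slide":[0,0,0],"turn":0},
  {"grip":200,"slide":[0,0,0],"turn":0},
  {"grip":255,"slide":[0,0,0],"turn":0},
  {"grip":255,"slide":[0,0,0],"turn":0},
], newtons=50)

```text
time_s: 10.5
ee_pos: [0.5026, -0.2917, 0.0146]
eef_rot: [-3.141, 0.01, 0.524]
wrist_force: [0.1, -0.0, 0.2]
width: 0.0002
```

```bash
python3 - <<'E'
from h import *
im,d,c,w=cap('wrist'); save(im,'w8'); im,d,c,w=cap('top'); save(im,'t8',(230,180,430,300),4); print(env.state()['width'])
E
```

```text
-6.713973644173963e-05
```

View pics/w8.png

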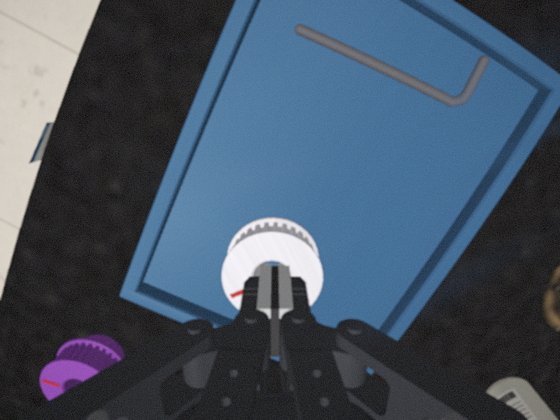

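View pics/t8.png

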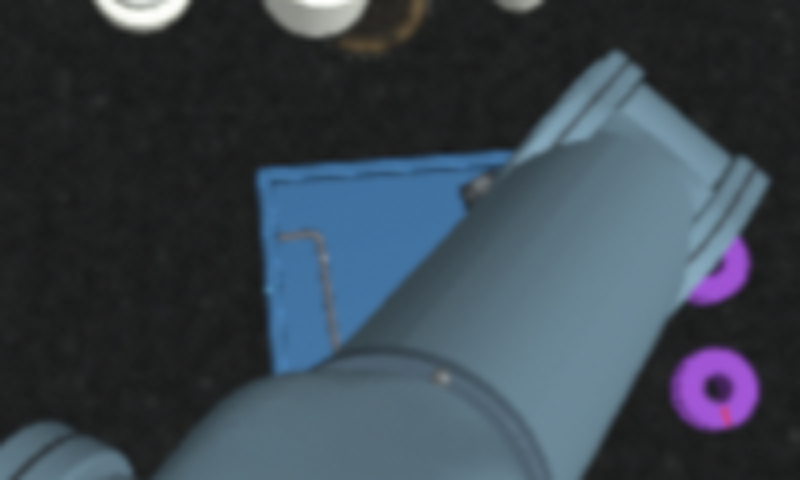

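```bash
python3 - <<'E'
from h import *
im,d,c,w=cap('wrist'); s=env.state(); T=T_tool(s); np.savez('pics/w8.npz',im=im,d=d,w=w)
print(s['ee_pos'],'old pulley px',proj([[.5022,-.2910,.037]],c,w),'tcp px',proj([T[:3,3]],c,w))
save(im,'w8c',(190,190,360,370),4)
print(np.round(d[230:340:8,225:330:8],3))
E
```

```text
[ 0.50257631 -0.29167455  0.01452837] old pulley px [[271.78927612 278.2174698 ]] tcp px [[272.55405515 258.43402184]]
[[0.19  0.191 0.174 0.169 0.164 0.162 0.16  0.168 0.17  0.173 0.174 0.189
  0.191 0.19 ]
 [0.193 0.175 0.165 0.156 0.155 0.155 0.156 0.156 0.155 0.157 0.172 0.193
  0.192 0.191]
 [0.194 0.175 0.158 0.157 0.157 0.158 0.158 0.157 0.157 0.156 0.157 0.176
  0.193 0.193]
 [0.195 0.158 0.158 0.158 0.159 0.159 0.158 0.158 0.159 0.158 0.159 0.157
  0.196 0.196]
 [0.16  0.158 0.16  0.16  0.159 0.197 0.198 0.159 0.159 0.159 0.159 0.16
  0.196 0.197]
 [0.161 0.161 0.16  0.161 0.179 0.152 0.15  0.15  0.151 0.161 0.16  0.161
  0.16  0.199]
 [0.164 0.162 0.163 0.151 0.152 0.143 0.145 0.144 0.143 0.152 0.163 0.162
  0.163 0.199]
 [0.    0.164 0.165 0.146 0.145 0.138 0.137 0.138 0.138 0.145 0.146 0.164
  0.163 0.201]
 [0.204 0.165 0.165 0.14  0.139 0.132 0.132 0.132 0.132 0.14  0.14  0.164
  0.    0.203]
 [0.207 0.167 0.135 0.134 0.127 0.128 0.128 0.126 0.128 0.134 0.134 0.166
  0.205 0.206]
 [0.208 0.209 0.128 0.12  0.12  0.124 0.123 0.124 0.12  0.    0.12  0.209
  0.207 0.208]
 [0.208 0.211 0.116 0.113 0.114 0.116 0.124 0.116 0.117 0.113 0.114 0.116
  0.21  0.21 ]
 [0.12  0.112 0.112 0.111 0.112 0.112 0.125 0.114 0.111 0.112 0.111 0.112
  0.119 0.211]
 [0.116 0.108 0.108 0.109 0.108 0.109 0.127 0.115 0.108 0.108 0.109 0.109
  0.116 0.116]]
```

View pics/w8c.png

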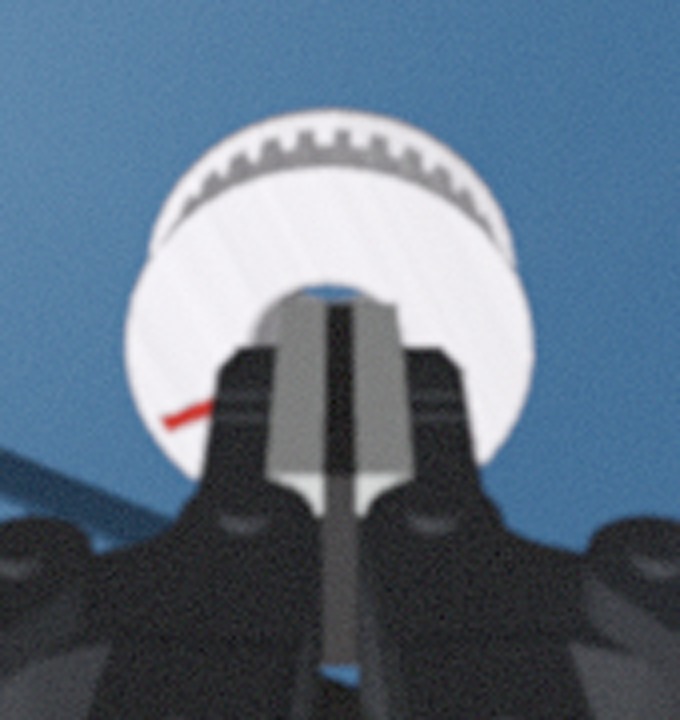

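```bash
python3 - <<'E'
from h import *
c=viewer.calibration('wrist');M=c['mount']
for t,(r0,r1,c0,c1) in {'w8':(255,320,250,300),'w7':(270,345,120,176),'w3':(270,345,120,176)}.items():
    d=np.load(f'pics/{t}.npz')['d']; vv,uu=np.mgrid[r0:r1,c0:c1]; vv=vv.ravel();uu=uu.ravel(); dd=d[vv,uu]
    o,v=ray(np.c_[uu,vv],c,M); P=o+v*dd[:,None]; k=(dd>0)&(dd<(.153 if t=='w8' else .16)); P=P[k]
    i=np.argsort(-P[:,2])[:200:20]; print(t,k.sum()); print(np.c_[uu[k],vv[k],(P*1000).round(1)][i])
E
```

```text
w8 2411
[[282.  268.    4.4  -9.9 -29.3]
 [262.  268.   -4.5 -10.4 -30.1]
 [261.  269.   -4.9 -10.1 -30.6]
 [276.  269.    1.8 -10.3 -30.9]
 [269.  269.   -1.3 -10.5 -31.3]
 [260.  270.   -5.3 -10.2 -31.6]
 [250.  279.   -9.8  -5.9 -32. ]
 [278.  271.    2.6 -10.1 -32.4]
 [296.  279.   10.6  -6.3 -32.8]
 [277.  272.    2.2 -10.1 -33.3]]
w7 2865
[[175.  283.  -42.   -6.6 -37.1]
 [175.  287.  -41.5  -5.9 -39.3]
 [175.  297.  -41.7  -1.6 -40.3]
 [171.  280.  -42.3 -10.2 -40.8]
 [164.  280.  -45.2 -10.4 -41.3]
 [173.  288.  -41.6  -6.9 -41.7]
 [175.  305.  -41.5   1.3 -42.1]
 [173.  301.  -41.9  -1.2 -42.8]
 [172.  292.  -41.7  -5.9 -43.2]
 [172.  289.  -41.4  -7.5 -43.5]]
w3 2862
[[175.  288.  -42.2  -4.2 -37.4]
 [175.  290.  -41.7  -4.4 -39.2]
 [175.  298.  -41.8  -1.  -40.2]
 [164.  281.  -45.4  -9.7 -40.8]
 [158.  281.  -47.8  -9.9 -41.2]
 [173.  292.  -41.8  -4.9 -41.7]
 [170.  281.  -42.3 -10.6 -42.3]
 [173.  301.  -41.9  -1.1 -42.7]
 [167.  282.  -43.3 -10.6 -43.2]
 [166.  283.  -43.6 -10.4 -43.5]]
```

The fingers shut above the pulley without touching it. Depth shows the real finger tips sit about 29 mm behind the reported TCP: −29 mm in tool z when shut, −41 mm when open. The task text doesn't match this, so I'll use the measured offset: reopen, go 3 cm lower and grip again.

Request:
apply_moves([
  {"grip":0,"slide":[0,0,0],"turn":0},
  {"grip":0,"slide":[0,0,0],"turn":0},
  {"grip":0,"slide":[0,0,0],"turn":0},
  {"grip":0,"slide":[0,0,0],"turn":0},
  {"grip":0,"slide":[0,0,0],"turn":0},
  {"grip":0,"slide":[0,0,1],"turn":0},
  {"grip":0,"slide":[0,0,1],"turn":0},
  {"grip":0,"slide":[0,0,0.5],"turn":0},
  {"grip":0,"slide":[0,0,0],"turn":0},
  {"grip":0,"slide":[0,0,0],"turn":0},
])

```text
time_s: 11.9
ee_pos: [0.5018, -0.2916, -0.013]
eef_rot: [-3.14, 0.011, 0.524]
wrist_force: [0.5, 0.6, -0.3]
width: 0.0853
```

```bash
python3 - <<'E'
from h import *
im,d,c,w=cap('wrist'); s=env.state(); T=T_tool(s); np.savez('pics/w9.npz',im=im,d=d,w=w)
print(s['ee_pos'],s['eef_rot'],'old pulley px',proj([[.5022,-.2910,.037]],c,w))
save(im,'w9',(120,150,440,420),2.4)
E
```

```text
[ 0.50177431 -0.29160372 -0.01294778] [-3.14024684  0.01108545  0.52379394] old pulley px [[271.95624337 313.5344213 ]]
```

View pics/w9.png

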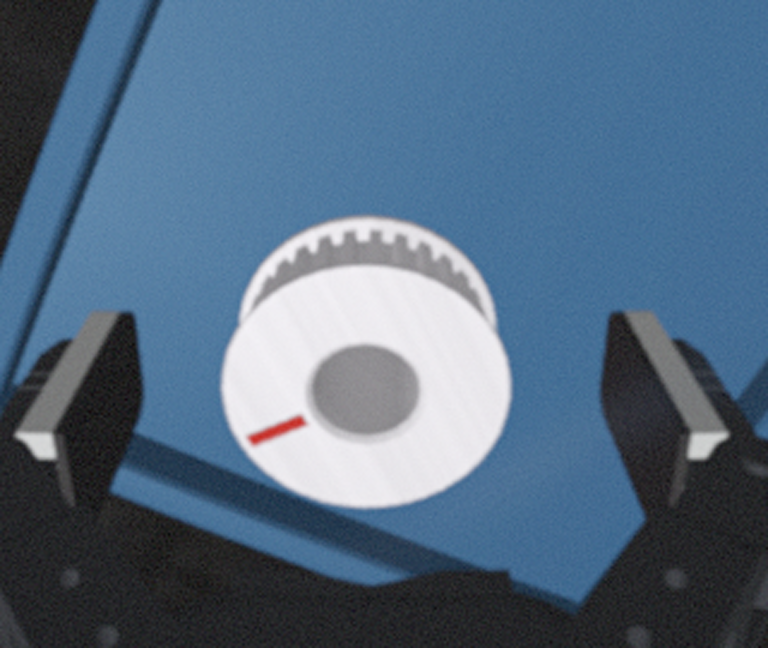

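Request:
apply_moves([
  {"grip":0,"slide":[0,0,0.4],"turn":0},
  {"grip":60,"slide":[0,0,0],"turn":0},
  {"grip":90,"slide":[0,0,0],"turn":0},
  {"grip":120,"slide":[0,0,0],"turn":0},
  {"grip":160,"slide":[0,0,0],"turn":0},
  {"grip":200,"slide":[0,0,0],"turn":0},
], newtons=50)

```text
time_s: 12.7
ee_pos: [0.5022, -0.2918, -0.0164]
eef_rot: [-3.141, 0.01, 0.524]
wrist_force: [0.2, -0.7, 0.3]
width: 0.0471
```

```bash
python3 - <<'E'
from h import *
im,d,c,w=cap('wrist'); s=env.state(); T=T_tool(s); np.savez('pics/w10.npz',im=im,d=d,w=w)
print(s['ee_pos'],s['eef_rot'],s['width'],s['wrist_force'])
save(im,'w10',(120,150,440,420),2.4)
E
```

```text
[ 0.50224107 -0.29183451 -0.0163665 ] [-3.14116033  0.01033064  0.5238549 ] 0.04718033589218674 [ 0.1085182  -0.90359679  0.4251426 ]
```

View pics/w10.png

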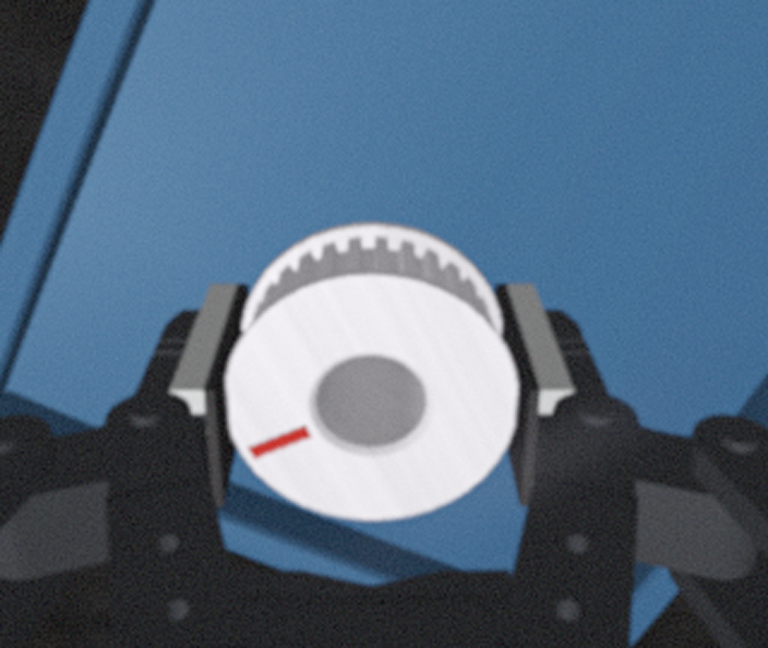

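```bash
python3 - <<'E'
from h import *
D=np.load('pics/w10.npz');w=D['w'];c=viewer.calibration('wrist');T=T_tool(env.state())
f=lambda u,v:onplane([[120+u/2.4,150+v/2.4]],.037,c,w)[0]
C=f(369,401);a=f(306,431);b=f(252,453);C2=f(372.5,397)
y=lambda d:np.degrees(np.arctan2(d[1],d[0]))
for P in (C,C2): print('centre',P,'tool',(P-T[:3,3])@T[:3,:3]*1000)
print(y(b-a),y(b-C),np.hypot(*(b-C)[:2]),np.hypot(*(a-C)[:2]),'tool yaw',np.degrees(env.state()['eef_rot'][2]))
E
```

```text
centre [ 0.50286188 -0.29014715  0.037     ] tool [  0.83023649  -1.17361682 -53.37742746]
centre [ 0.50296197 -0.2891796   0.037     ] tool [  1.40086058  -1.96134944 -53.38298203]
-123.0483764998791 -121.25214150955034 0.02253358716931372 0.012134344057245937 tool yaw 30.0146748965681
```

Request:
apply_moves([
  {"grip":200,"slide":[0,0,-1],"turn":0},
  {"grip":200,"slide":[0,0,-3],"turn":0},
  {"grip":200,"slide":[0,0,-5],"turn":0},
  {"grip":200,"slide":[0,0,-5],"turn":0},
  {"grip":200,"slide":[0,0,-4],"turn":0},
  {"grip":200,"slide":[0,0,0],"turn":0},
  {"grip":200,"slide":[0,0,0],"turn":0},
])

```text
time_s: 13.62
ee_pos: [0.5033, -0.2906, 0.1714]
eef_rot: [-3.141, 0.01, 0.523]
wrist_force: [0.1, 0.1, -1.2]
width: 0.0472
```

```bash
python3 - <<'E'
from h import *
im,d,c,w=cap('wrist'); s=env.state(); np.savez('pics/w11.npz',im=im,d=d,w=w)
print(s['ee_pos'],s['eef_rot'],s['width'],s['wrist_force'],s['q'])
save(im,'w11',(120,150,440,420),2.4)
E
```

```text
[ 0.50346235 -0.29084291  0.17138794] [-3.14096334  0.00979042  0.52306927] 0.047223883176736044 [ 0.60108139 -0.74143318  0.31962022] [ 0.11633871  0.49335501  0.43861913  1.77440532 -0.24266001  0.93410303
  1.17844133]
```

View pics/w11.png

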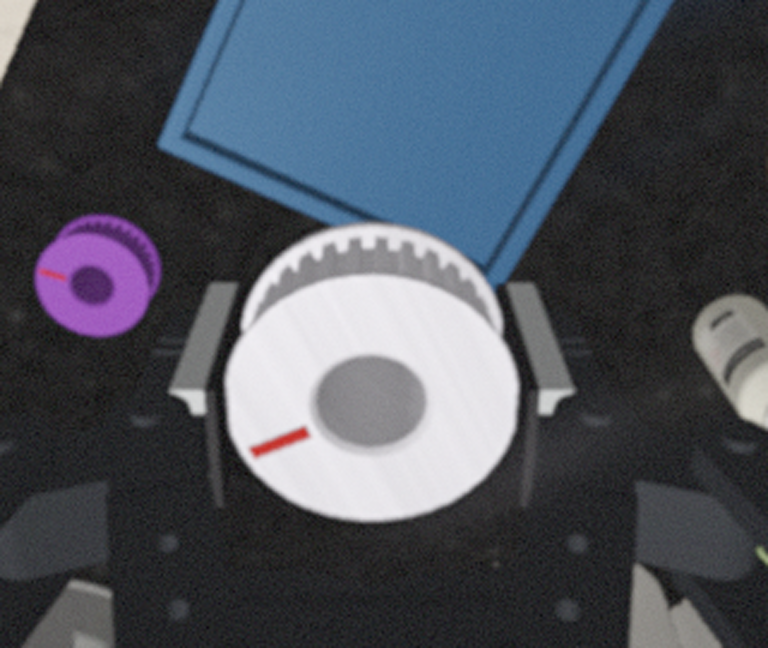

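Pulley is lifted and hasn't slipped in the grip (bore still at crop (369,401)). Carrying it to a standoff near the drive.

Request:
apply_moves([
  {"grip":200,"slide":[3.4,-4.0,0],"turn":0},
  {"grip":200,"slide":[3.4,-4.0,0],"turn":0},
  {"grip":200,"slide":[3.4,-4.0,0],"turn":0},
  {"grip":200,"slide":[3.4,-4.0,0],"turn":0},
  {"grip":200,"slide":[3.4,-4.0,0],"turn":0},
  {"grip":200,"slide":[3.0,-3.5,0],"turn":0},
  {"grip":200,"slide":[3.0,-3.5,0],"turn":0},
  {"grip":200,"slide":[1.5,-2,0],"turn":0},
  {"grip":200,"slide":[0,0,0],"turn":0},
])

```text
time_s: 14.8
ee_pos: [0.5655, 0.0933, 0.156]
eef_rot: [-3.134, 0.029, 0.52]
wrist_force: [-0.1, -0.6, -0.5]
width: 0.047
```

Request:
apply_moves([
  {"grip":200,"slide":[0,0,0],"turn":10},
  {"grip":200,"slide":[0,0,0],"turn":10},
  {"grip":200,"slide":[0,0,0],"turn":10},
  {"grip":200,"slide":[0,0,0],"turn":10},
  {"grip":200,"slide":[0,0,0],"turn":10},
  {"grip":200,"slide":[0,0,0],"turn":5},
  {"grip":200,"slide":[0,0,0],"turn":0},
  {"grip":200,"slide":[0,0,0],"turn":0},
])

```text
time_s: 15.8
ee_pos: [0.5601, 0.0782, 0.1502]
eef_rot: [3.107, 0.029, -0.484]
wrist_force: [0.3, 1.1, -1.5]
width: 0.0472
```

```bash
python3 - <<'E'
from h import *
im,d,c,w=cap('wrist'); s=env.state(); np.savez('pics/w12.npz',im=im,d=d,w=w)
print(s['ee_pos'],s['eef_rot'],s['width'],s['wrist_force'],s['q'])
save(im,'w12',None,1.4)
E
```

```text
[0.56004998 0.07821257 0.15020913] [ 3.10738938  0.02868376 -0.48438127] 0.04703865370887734 [ 0.17659998 -0.95708085 -0.31572671] [-0.67190944  0.55578992  0.61602157  1.80440866 -0.37029935  0.94678125
 -0.37780848]
```

View pics/w12.png

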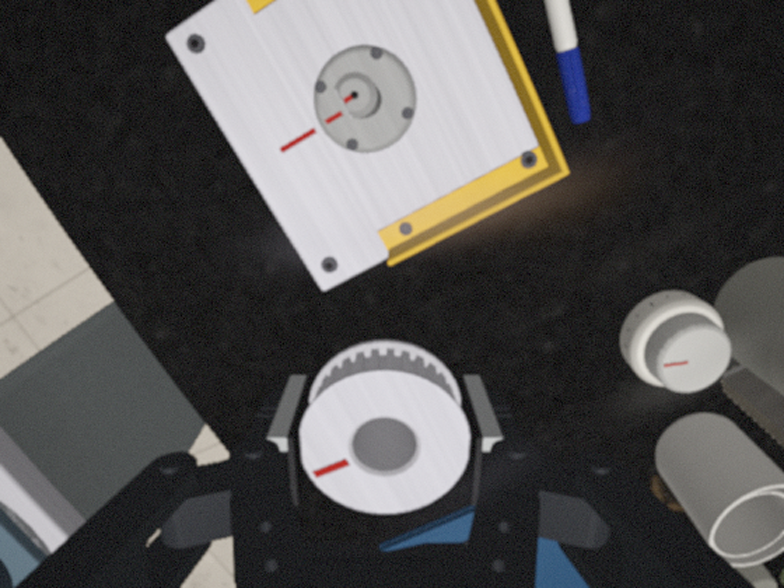

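```bash
python3 - <<'E'
from h import *
for e in ([-3.141,.01,.523],[-3.134,.029,.52],[3.107,.029,-.484],[3.139,.011,.034],[-3.138,.016,.522],[-3.139,.012,.525],[3.1379,-.0024,.0226],[3.141,.0018,1.191],[3.139,.0065,1.192]): print(e,R.from_euler('xyz',e).as_matrix()[:2,2].round(4))
D=np.load('pics/w12.npz');w=D['w'];c=viewer.calibration('wrist');T=T_tool(env.state())
g=lambda u,v,z:onplane([[u/1.4,v/1.4]],z,c,w)[0]
S=g(354,95,.131);A=g(282,151,.0735);B=g(314,131,.0735);dab=g(346,101,.131)
y=lambda d:np.degrees(np.arctan2(d[1],d[0]))
print('shaft',S,'idx yaw',y(A-B),'flat',y(dab-S)); 
t=T[:3,:3]
# pulley in tool plane z=-.0534
c2=c['mount']
h=lambda u,v:onplane([[u/1.4,v/1.4]],-.0534,c,c2)[0]
C=h(384,444.5);a=h(347,463);b=h(316,473)
print('pulley tool',C*1000, 'screw world yaw', y(t@(b-a)), y(t@(b-C)))
print('top centre world',T[:3,3]+t@C,'shaft-top in tool',(S-T[:3,3])@t*1000)
E
```

```text
[-3.141, 0.01, 0.523] [-0.009  -0.0045]
[-3.134, 0.029, 0.52] [-0.0289 -0.0078]
[3.107, 0.029, -0.484] [-0.0417 -0.0171]
[3.139, 0.011, 0.034] [-0.0109 -0.003 ]
[-3.138, 0.016, 0.522] [-0.0157 -0.0049]
[-3.139, 0.012, 0.525] [-0.0117 -0.0038]
[3.1379, -0.0024, 0.0226] [ 0.0025 -0.0036]
[3.141, 0.0018, 1.191] [-0.0001 -0.0019]
[3.139, 0.0065, 1.192] [ 0.    -0.007]
shaft [0.59643962 0.1691371  0.131     ] idx yaw -177.98234150505903 flat -172.92431937878297
pulley tool [  1.16298599  -2.19817181 -53.4       ] screw world yaw 174.0552999323283 179.30269479199254
top centre world [0.56430473 0.08051969 0.20344746] shaft-top in tool [ -9.58141769 -98.01967848  16.1494514 ]
```

Request:
apply_moves([
  {"grip":200,"slide":[-0.2,-1.8,0],"turn":0},
  {"grip":200,"slide":[-0.2,-1.8,0],"turn":0},
  {"grip":200,"slide":[-0.2,-1.0,0],"turn":0},
  {"grip":200,"slide":[0,0,0],"turn":0},
  {"grip":200,"slide":[0,0,0],"turn":0},
])

```text
time_s: 16.48
ee_pos: [0.5774, 0.1264, 0.1484]
eef_rot: [3.108, 0.029, -0.48]
wrist_force: [0.2, -0.2, -0.9]
width: 0.0471
```

```bash
cat > meas.py <<'E'
from h import *
import sys
im,d,c,w=cap('wrist'); s=env.state(); t=sys.argv[1]; np.savez(f'pics/{t}.npz',im=im,d=d,w=w)
print(s['time_s'],s['ee_pos'],s['eef_rot'],s['width'],s['wrist_force'],'tilt',R.from_euler('xyz',s['eef_rot']).as_matrix()[:2,2].round(4))
save(im,t,None,1.4)
E
python3 meas.py w13
```

```text
16.525 [0.57731715 0.12644658 0.1484075 ] [ 3.10833328  0.02930385 -0.48042905] 0.04722017675256128 [ 0.32820418  1.1555073  -0.38773356] tilt [-0.0413 -0.016 ]
```

View pics/w13.png

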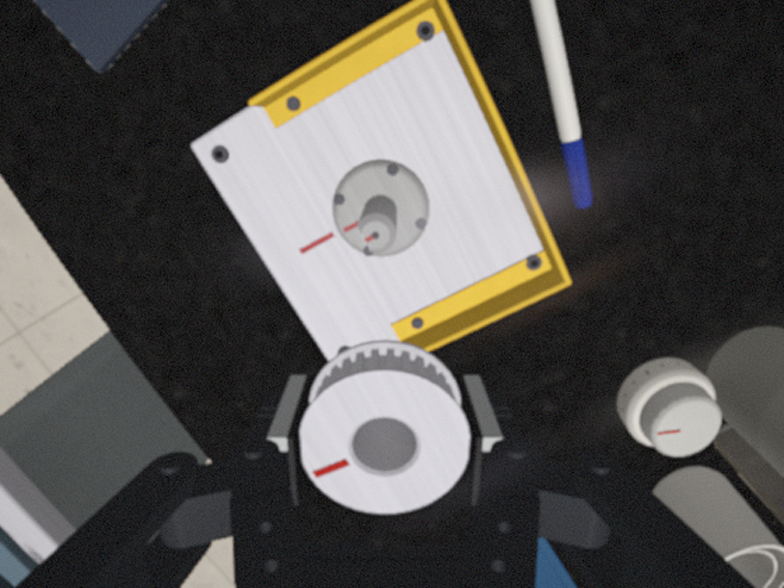

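```bash
python3 - <<'E'
from h import *
D=np.load('pics/w13.npz');save(D['im'],'w13s',(210,110,310,190),7); save(D['im'],'w13p',(205,235,345,375),5)
E
```

```text
(no output)
```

View pics/w13s.png

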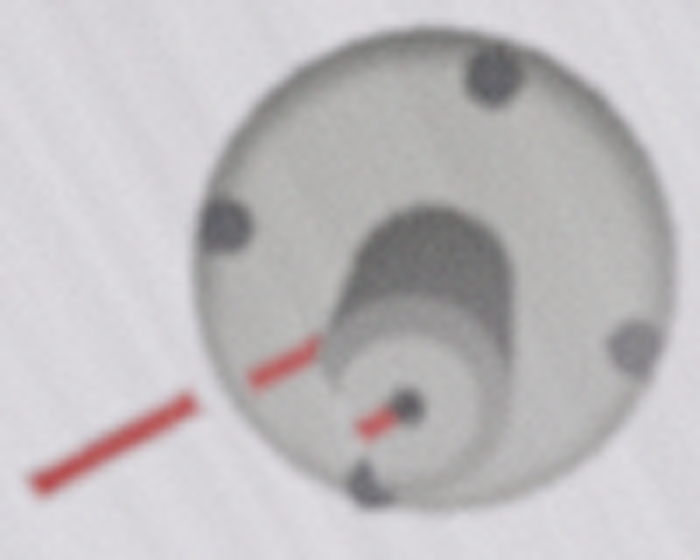

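View pics/w13p.png

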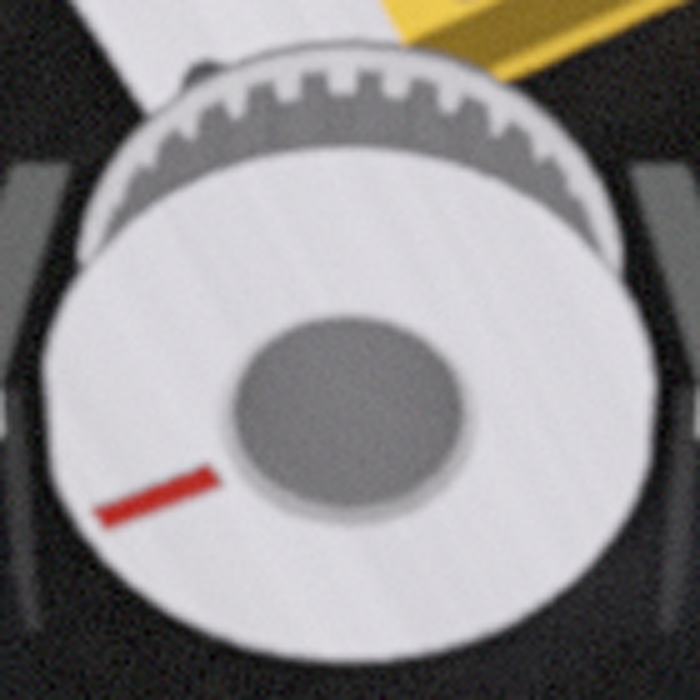

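```bash
python3 - <<'E'
from h import *
D=np.load('pics/w13.npz');w=D['w'];c=viewer.calibration('wrist');s=env.state();T=T_tool(s);t=T[:3,:3]
zt=-.0534
h=lambda u,v:onplane([[205+u/5,235+v/5]],zt,c,c['mount'])[0]
P=[h(350,147),h(350,663),h(43,385),h(657,385)]
print(np.round(P,4)*1000); print('bore', (h(350,315)+h(350,523))[:2]/2*1000, (h(228,419)+h(472,419))[:2]/2*1000)
Cn=np.array([(P[2][0]+P[3][0])/2,(P[0][1]+P[1][1])/2,zt]); a=h(215,478);b=h(98,518)
y=lambda d:np.degrees(np.arctan2(d[1],d[0]))
print('C',Cn*1000,'screw tool-angle line',y(b-a),'from C',y(b-Cn),'mean pt',y((a+b)/2-Cn),' diam',np.linalg.norm(P[0]-P[1]),np.linalg.norm(P[2]-P[3]))
for ang in (y(b-a),y((a+b)/2-Cn)):
    v=t@[np.cos(np.radians(ang)),np.sin(np.radians(ang)),0]; print('world screw yaw',y(v))
g=lambda u,v,z:onplane([[210+u/7,110+v/7]],z,c,w)[0]
S=g(407,406,.131);A=g(40,486,.0735);B=g(190,404,.0735);d=g(366,430,.131)
print('S',S,'idx',y(A-B),y((A+B)/2-S),'flat',y(d-S))
bot=T[:3,3]+t@(Cn+[0,0,.034]); top=T[:3,3]+t@Cn
print('top',top,'bot',bot,'move bot->S in tool mm',(S-bot)@t*1000, 'horizontal only', t.T@np.r_[(S-bot)[:2],0]*1000)
E
```

```text
[[  1.4 -25.6 -53.4]
 [  1.5  23.3 -53.4]
 [-22.5  -4.6 -53.4]
 [ 25.4  -4.6 -53.4]]
bore [ 1.44566553 -1.28817006] [ 1.44541807 -1.55526626]
C [  1.44366942  -1.128267   -53.4       ] screw tool-angle line 157.05915325413685 from C 155.38742211535435 mean pt 154.8809897909413  diam 0.04890723590559858 0.04797898426472345
world screw yaw 175.4202314167426
world screw yaw 177.59979435182296
S [0.59653187 0.16902998 0.131     ] idx -178.80960116009192 -178.69432818274646 flat -176.4667454250172
top [0.5813244  0.12763216 0.20167525] bot [0.57991895 0.12708969 0.16770864] move bot->S in tool mm [ -3.5732853  -46.07021503  35.31669719] horizontal only [ -4.64883585 -44.85005784  -1.3558918 ]
```

Request:
apply_moves([
  {"grip":200,"slide":[-0.2,-1.8,0],"turn":0},
  {"grip":200,"slide":[-0.2,-1.8,0],"turn":-2},
  {"grip":200,"slide":[0,-0.7,0],"turn":-1.5},
  {"grip":200,"slide":[0,0,0],"turn":0},
  {"grip":200,"slide":[0,0,0],"turn":0},
])

```text
time_s: 17.15
ee_pos: [0.5946, 0.1693, 0.147]
eef_rot: [3.11, 0.031, -0.415]
wrist_force: [-0.1, 0.3, -0.3]
width: 0.0471
```

```bash
cat > tgt.py <<'E'
from h import *
import sys
s=env.state();T=T_tool(s);t=T[:3,:3]
Cn=np.array([1.44e-3,-1.13e-3,-.0534]);S=np.array([.5965,.1690,.131])
bot=T[:3,3]+t@(Cn+[0,0,.034]); top=T[:3,3]+t@Cn
p=lambda v:(t.T@v*100).round(2)
print(s['time_s'],'ee',s['ee_pos'],'yaw',np.degrees(s['eef_rot'][2]),'tilt',t[:2,2].round(4),'F',s['wrist_force'].round(1),'M',s['ft_torque'].round(2),'w',s['width'])
print('top',top.round(4),'bot',bot.round(4),'horiz err bot (tool cm)',p(np.r_[(S-bot)[:2],0]),'top',p(np.r_[(S-top)[:2],0]),'down 1cm in tool',p(np.array([0,0,-.01])),'dz to flush',(S-top)[2])
E
python3 tgt.py; python3 - <<'E'
from h import *
im,d,c,w=cap('scene'); np.savez('pics/s14.npz',im=im,d=d); save(im,'s14',(110,90,270,230),4.5)
im,d,c,w=cap('wrist'); save(im,'w14',(140,130,400,360),3)
E
```

```text
17.15 ee [0.59459026 0.16934708 0.14699635] yaw -23.7701762943272 tilt [-0.0412 -0.0159] F [-0.1  0.3 -0.3] M [-0.01 -0.04 -0.  ] w 0.04709541330906175
top [0.5986 0.1706 0.2003] bot [0.5972 0.1701 0.1663] horiz err bot (tool cm) [-0.02  0.13  0.  ] top [-0.12  0.23  0.01] down 1cm in tool [ 0.03 -0.03  1.  ] dz to flush -0.06926391418904246
```

View pics/s14.png

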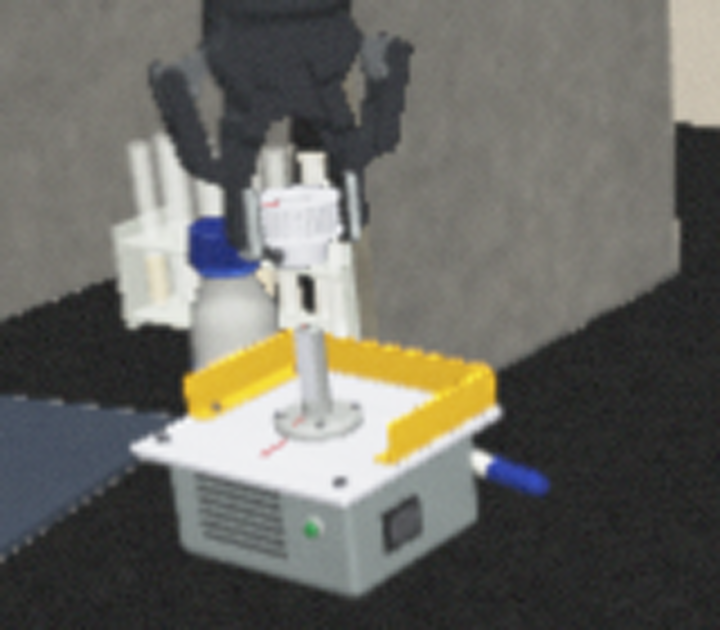

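View pics/w14.png

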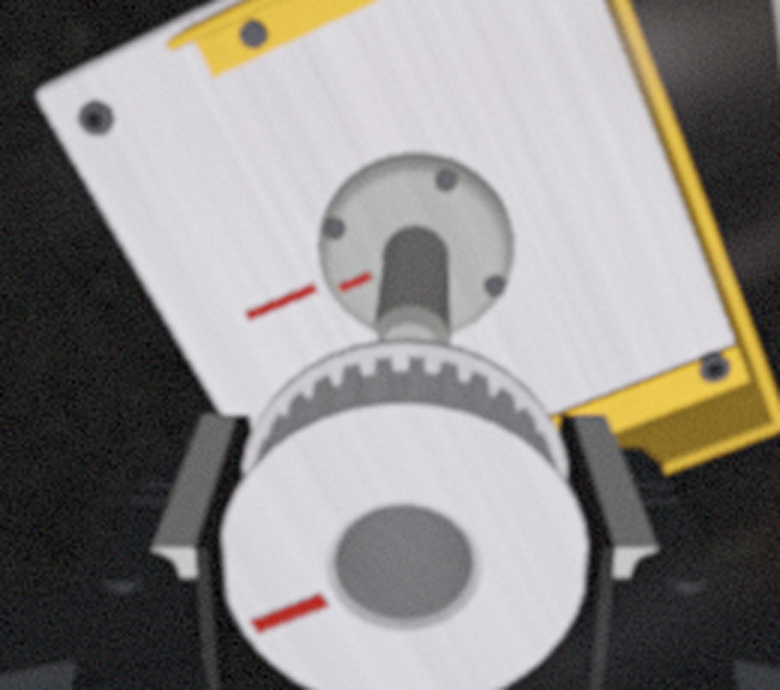

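Request:
apply_moves([
  {"grip":200,"slide":[0,0.1,1],"turn":0},
  {"grip":200,"slide":[0,0,1],"turn":0},
  {"grip":200,"slide":[0,0,0.7],"turn":0},
  {"grip":200,"slide":[0,0,0],"turn":0},
  {"grip":200,"slide":[0,0,0],"turn":0},
])

```text
time_s: 17.88
ee_pos: [0.5923, 0.1666, 0.1176]
eef_rot: [3.109, 0.032, -0.417]
wrist_force: [0.4, 0.7, -1.8]
width: 0.0469
```

```bash
python3 tgt.py; python3 - <<'E'
from h import *
im,d,c,w=cap('scene'); np.savez('pics/s15.npz',im=im,d=d); save(im,'s15',(150,110,210,190),8)
im,d,c,w=cap('wrist'); save(im,'w15',(140,130,400,360),3)
E
```

```text
17.875 ee [0.59227829 0.16660337 0.11762277] yaw -23.887928044576178 tilt [-0.0425 -0.0164] F [ 0.4  0.7 -1.8] M [ 0.04 -0.05 -0.05] w 0.046857994812740604
top [0.5963 0.1679 0.1709] bot [0.5949 0.1674 0.1369] horiz err bot (tool cm) [ 0.08 -0.21 -0.01] top [-0.03 -0.11 -0.  ] down 1cm in tool [ 0.03 -0.03  1.  ] dz to flush -0.03988456498741211
```

View pics/s15.png

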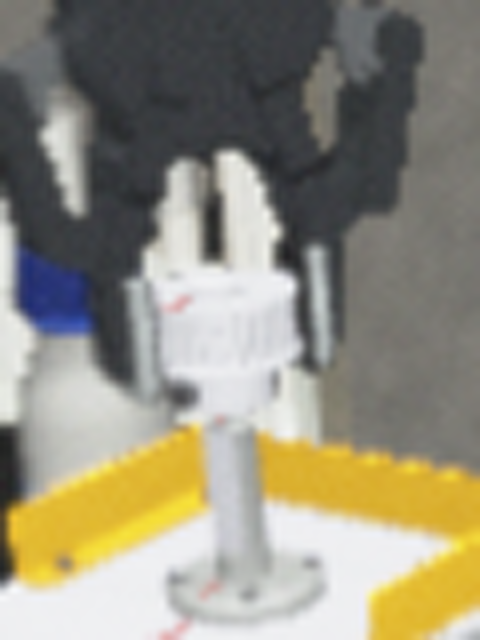

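View pics/w15.png

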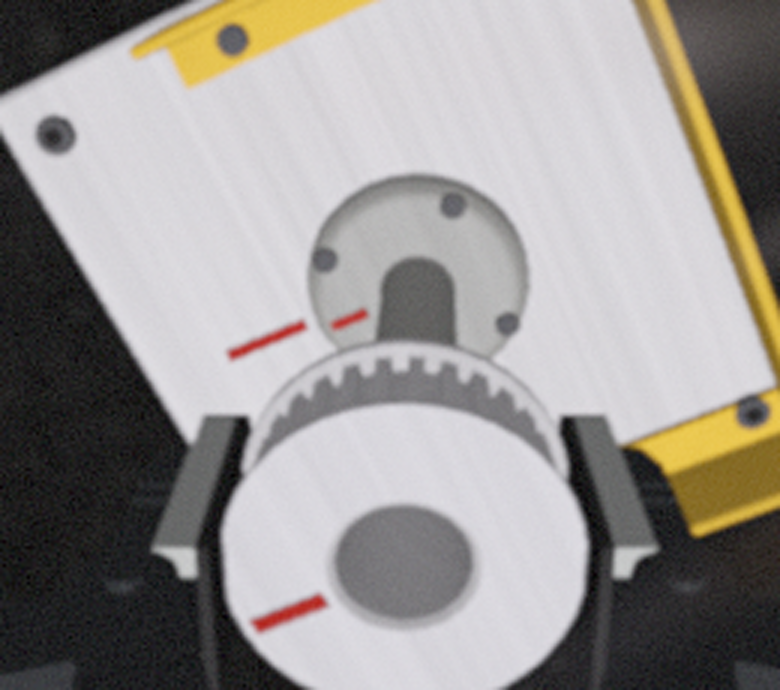

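Request:
apply_moves([
  {"grip":200,"slide":[0.07,-0.19,0],"turn":0},
  {"grip":200,"slide":[0,0,0],"turn":0},
  {"grip":200,"slide":[0,-0.02,0.3],"turn":0},
  {"grip":200,"slide":[0,0,0],"turn":0},
])

```text
time_s: 18.48
ee_pos: [0.5942, 0.1687, 0.115]
eef_rot: [3.11, 0.031, -0.417]
wrist_force: [0.3, 0.5, -1.1]
width: 0.047
```

```bash
python3 tgt.py
```

```text
18.475 ee [0.59420349 0.168656   0.11504567] yaw -23.867567204605848 tilt [-0.0413 -0.0158] F [ 0.3  0.5 -1.1] M [-0.01 -0.04 -0.01] w 0.04700945954165184
top [0.5982 0.17   0.1683] bot [0.5968 0.1694 0.1343] horiz err bot (tool cm) [-0.01  0.05  0.  ] top [-0.11  0.15  0.01] down 1cm in tool [ 0.03 -0.03  1.  ] dz to flush -0.03731316624221967
```

Request:
apply_moves([
  {"grip":200,"slide":[0,0.0,0.4],"turn":0},
  {"grip":200,"slide":[0,0,0.4],"turn":0},
  {"grip":200,"slide":[0,0,0],"turn":0},
])

```text
time_s: 18.85
ee_pos: [0.5937, 0.1684, 0.1063]
eef_rot: [3.11, 0.032, -0.417]
wrist_force: [-0.7, 0.9, 0.3]
width: 0.0471
```

```bash
python3 tgt.py
```

```text
18.85 ee [0.59366231 0.16842744 0.10627086] yaw -23.871685559149274 tilt [-0.0417 -0.016 ] F [-0.7  0.9  0.3] M [-0.04 -0.03 -0.02] w 0.04706415360129044
top [0.5977 0.1697 0.1595] bot [0.5962 0.1692 0.1256] horiz err bot (tool cm) [ 0.03  0.01 -0.  ] top [-0.08  0.11  0.01] down 1cm in tool [ 0.03 -0.03  1.  ] dz to flush -0.028536551949331412
```

Request:
apply_moves([
  {"grip":200,"slide":[0,0,0.4],"turn":0},
  {"grip":200,"slide":[0,0,0.4],"turn":0},
  {"grip":200,"slide":[0,0,0],"turn":0},
])

```text
time_s: 19.23
ee_pos: [0.5933, 0.1682, 0.0976]
eef_rot: [3.11, 0.032, -0.417]
wrist_force: [0.3, -0.2, -0.0]
width: 0.047
```

```bash
python3 tgt.py
```

```text
19.225 ee [0.59325718 0.16824669 0.09762344] yaw -23.87417780702007 tilt [-0.0418 -0.0161] F [ 0.3 -0.2 -0. ] M [-0.   -0.02  0.02] w 0.04698514654212376
top [0.5973 0.1696 0.1509] bot [0.5958 0.169  0.1169] horiz err bot (tool cm) [ 0.06 -0.03 -0.  ] top [-0.05  0.08  0.  ] down 1cm in tool [ 0.03 -0.03  1.  ] dz to flush -0.019888595071234805
```

Request:
apply_moves([
  {"grip":200,"slide":[0.01,0,0.4],"turn":0},
  {"grip":200,"slide":[0.01,-0.01,0.4],"turn":0},
  {"grip":200,"slide":[0.01,-0.01,0.4],"turn":0},
  {"grip":200,"slide":[0,0,0],"turn":0},
])

```text
time_s: 19.73
ee_pos: [0.5931, 0.1681, 0.0847]
eef_rot: [3.11, 0.032, -0.417]
wrist_force: [-0.4, -1.7, -1.1]
width: 0.0472
```

```bash
python3 tgt.py; python3 meas.py w16
```

```text
19.725 ee [0.59309194 0.16814963 0.08470952] yaw -23.87030724073791 tilt [-0.0418 -0.0161] F [-0.4 -1.7 -1.1] M [ 0.07 -0.03 -0.03] w 0.04717553052322362
top [0.5971 0.1695 0.138 ] bot [0.5957 0.1689 0.104 ] horiz err bot (tool cm) [ 0.07 -0.04 -0.  ] top [-0.04  0.07  0.  ] down 1cm in tool [ 0.03 -0.03  1.  ] dz to flush -0.006974390389952789
19.775 [0.5932398  0.16810805 0.08488661] [ 3.1100958   0.03152078 -0.41663461] 0.047222498407346554 [ 0.21535789 -0.36777415 -0.89869211] tilt [-0.0415 -0.0161]
```

View pics/w16.png

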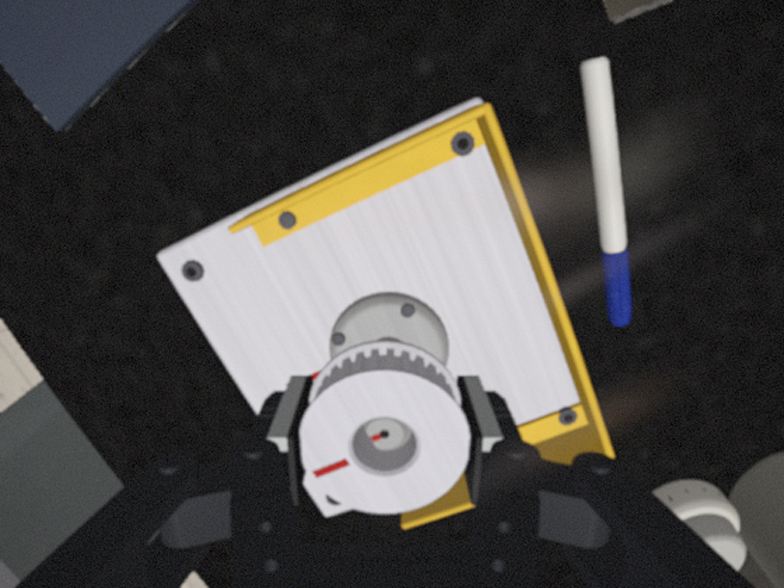

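Request:
apply_moves([
  {"grip":200,"slide":[0.01,-0.01,0.35],"turn":0},
  {"grip":200,"slide":[0.01,-0.01,0.25],"turn":0},
  {"grip":200,"slide":[0,0,0],"turn":0},
  {"grip":200,"slide":[0,0,0],"turn":0},
])

```text
time_s: 20.27
ee_pos: [0.5935, 0.1682, 0.0787]
eef_rot: [3.11, 0.031, -0.417]
wrist_force: [-0.2, 0.2, -1.3]
width: 0.0471
```

```bash
python3 tgt.py; python3 meas.py w17; python3 - <<'E'
from h import *
D=np.load('pics/w17.npz');save(D['im'],'w17p',(205,235,345,375),5); c=viewer.calibration('wrist')
d=D['d'];w=D['w']
vv,uu=np.mgrid[240:375,205:345];vv=vv.ravel();uu=uu.ravel();o,v=ray(np.c_[uu,vv],c,w);P=o+v*d[vv,uu][:,None]
r=np.hypot(P[:,0]-.5965,P[:,1]-.169);ok=(d[vv,uu]>0)&(abs(P[:,2]-.131)<.015)
print('shaft end z',np.median(P[ok&(r<.004)][:,2]),(ok&(r<.004)).sum(),'ring z',np.median(P[ok&(r>.012)&(r<.021)][:,2]))
im,_,_,_=cap('scene'); save(im,'s17',(130,120,230,220),6)
E
```

```text
20.275 ee [0.59348835 0.16818439 0.07870817] yaw -23.871077031097975 tilt [-0.0411 -0.0159] F [-0.2  0.2 -1.3] M [-0.01 -0.06  0.  ] w 0.0471417731783277
top [0.5975 0.1695 0.132 ] bot [0.5961 0.1689 0.098 ] horiz err bot (tool cm) [ 0.04 -0.02 -0.  ] top [-0.07  0.08  0.  ] down 1cm in tool [ 0.03 -0.03  1.  ] dz to flush -0.0009763030399315975
20.325 [0.59347551 0.16820975 0.07870136] [ 3.11046921  0.03118288 -0.41663094] 0.047071576522462175 [ 0.34337933 -0.12328953 -0.6836871 ] tilt [-0.0411 -0.0158]
shaft end z 0.13115283780992404 261 ring z 0.13213222313787443
```

View pics/w17p.png

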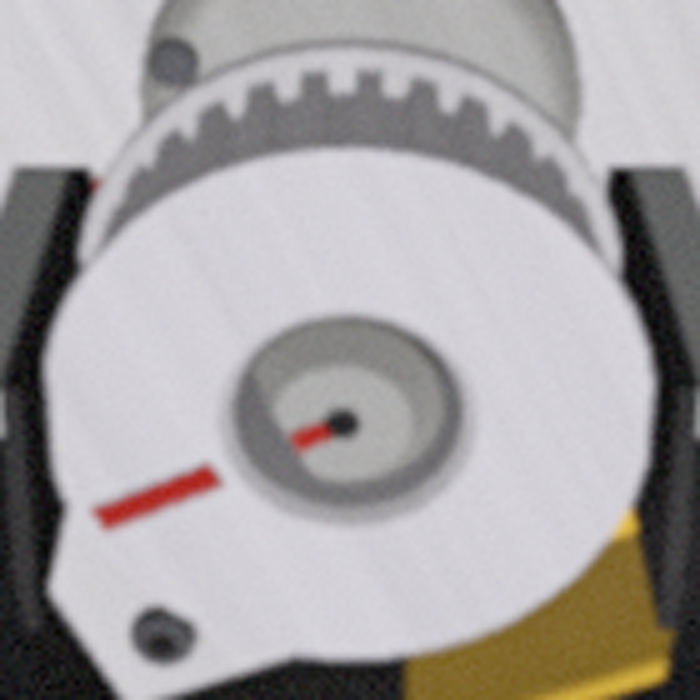

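View pics/s17.png

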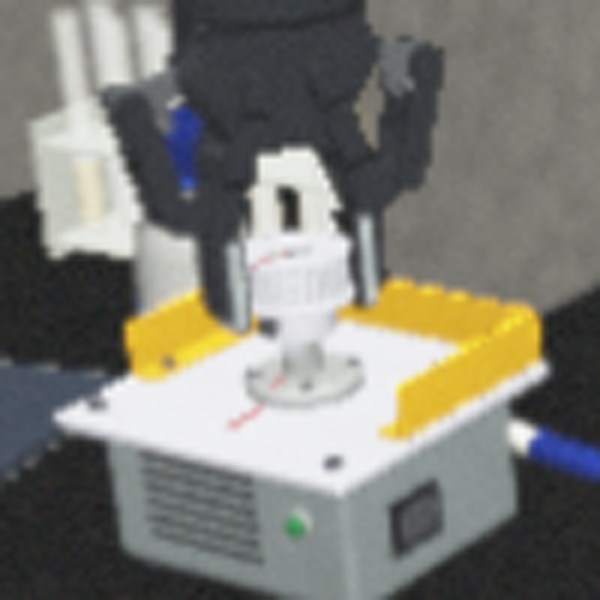

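```bash
python3 tgt.py; python3 - <<'E'
from h import *
print(np.abs(env.state()['qd']).max()); print(env.close_job())
E
```

```text
20.375 ee [0.59349171 0.16820884 0.07874095] yaw -23.868337110964724 tilt [-0.041  -0.0158] F [ 0.1 -0.4 -1.2] M [ 0.04 -0.    0.01] w 0.04715037379936533
top [0.5975 0.1695 0.132 ] bot [0.5961 0.169  0.098 ] horiz err bot (tool cm) [ 0.04 -0.02 -0.  ] top [-0.07  0.08  0.  ] down 1cm in tool [ 0.03 -0.03  1.  ] dz to flush -0.0010092701023225736
0.0015035822500586154
the job is handed in; nothing more can be done
None
```

I turned the shaft about 45° clockwise until its flat faced the index line, then lowered the white pulley hub down over it with the set-screw on the flat. I handed the job in at 20.4 s, still gripping the pulley at 50 N.

**Last checks:**

| Check | Measured | Allowed |
|---|---|---|
| Top face above shaft end | about 1 mm (132.1 vs 131.2 mm by depth) | 4 mm |
| Centring, half-way up the pulley | about 0.5 mm off | 3 mm |
| Pulley's red line to the shaft's dab, in the picture | about 4° apart | 9.7° (0.17 rad) |
| Flat to index line, measured before the pulley went on | about 2° apart | 9.7° (0.17 rad) |
| Pulley tilt, from the tool's pose | 0.044 rad | 0.1 rad |

The arm was at rest and nothing pressed on the wrist beyond about 2 N during the insertion. I did not check the bystanders in a final picture, but no move came near them.

**What disagreed:**
- **Finger tips:** depth showed the shut tips about 29 mm behind the reported TCP, not at it. My first grip on the pulley closed on air above it, without touching it, and I repeated the grip 3 cm lower. For the same reason the shaft was pinched only near its top, but the turn still worked.
- **Tilt:** the tilt built up during the fast carry and turn. The moves allowed no way to correct it.

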